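# Stagger washed instrument trays on the draining board

### The job

Stack the four washed aluminium trays lengthwise on the draining board in steps so that each one stays partly open to drain: the plain tray first, up against the raised stop, then the two-, three- and four-compartment trays in that order, one at a time. Each tray lies flat on the lip of the one below, stepped about a third of its length: the second away from the stop, the third back directly over the first, the fourth directly over the second, with the sides in line. Keep the trays level, set them down rather than dropping them, and leave the two cups and the timer where they are.

Things in the scene. Friction and masses are not known exactly. Their poses are not given: they have to be found in the camera images.
- board: White grooved draining board, fixed, 130 mm long (x), 84 mm wide (y); upper face 10 mm above its origin (centre of the underside, z up). Across its +x end (roughly the robot's left) a raised stop bar, inner face at x = +53 mm, 13 mm above the upper face. A tray touching the stop has its centre at x = +3 mm; trays may overhang the other end.
- tray_plain: Loose straight-sided open aluminium tray, 100 mm long (x), 54 mm wide (y), 28 mm high, about 0.15 kg. Walls 3 mm, flat underside; a flat lip turned 9 mm inwards runs round its top. Origin: centre of the underside, z up; both ends alike. No dividers: one open space. Starts upright on the worktop in a row with the others, its length pointing roughly away from the robot.
- tray_two: Loose straight-sided open aluminium tray, 100 mm long (x), 54 mm wide (y), 28 mm high, about 0.15 kg. Walls 3 mm, flat underside; a flat lip turned 9 mm inwards runs round its top. Origin: centre of the underside, z up; both ends alike. One white cross divider: two compartments. Starts upright on the worktop in a row with the others, its length pointing roughly away from the robot.
- tray_three: Loose straight-sided open aluminium tray, 100 mm long (x), 54 mm wide (y), 28 mm high, about 0.15 kg. Walls 3 mm, flat underside; a flat lip turned 9 mm inwards runs round its top. Origin: centre of the underside, z up; both ends alike. Two white cross dividers: three compartments. Starts upright on the worktop in a row with the others, its length pointing roughly away from the robot.
- tray_four: Loose straight-sided open aluminium tray, 100 mm long (x), 54 mm wide (y), 28 mm high, about 0.15 kg. Walls 3 mm, flat underside; a flat lip turned 9 mm inwards runs round its top. Origin: centre of the underside, z up; both ends alike. Three white cross dividers: four compartments. Starts upright on the worktop in a row with the others, its length pointing roughly away from the robot.
- cup_a: specimen cup with a red lid, 62 mm wide, 72 mm high, behind the board; loose bystander; origin at the centre of its underside.
- cup_b: specimen cup with a yellow lid, 62 mm wide, 72 mm high, behind the board; loose bystander; origin at the centre of its underside.
- timer: flat white bench timer with three buttons, 58x66x17 mm, near the front left corner; loose bystander; origin at the centre of its underside.
- mini_centrifuge: White bench centrifuge, fixed obstacle behind the right-hand trays and right of the board: about 194x160 mm, body 92 mm high; its clear lid stands open at the back, up to about 250 mm high. Origin: centre of the underside. Carry trays round its front.

How it is judged:
On the way, in this order (a step that is already met when the one before it is completed fails the run):
1. The plain tray stands on the draining board, up against the stop, let go (z of tray_plain in the frame of board between 0.005 and 0.015 m and y of tray_plain in the frame of board between -0.013 and 0.013 m and x of tray_plain in the frame of board between -0.018 and 0.009 m and angle between the x axis of tray_plain and the x axis of board, either way round below 0.15 rad and angle between tray_plain's own z axis and vertical below 0.08 rad and contact force between the fingers and tray_plain below 0.1 N and linear speed of tray_plain below 0.03 m/s), for 0.2 s.
2. The two-compartment tray rests on the plain tray's lip, stepped away from the stop, let go (z of tray_two in the frame of board between 0.033 and 0.043 m and y of tray_two in the frame of board between -0.013 and 0.013 m and x of tray_two in the frame of board between -0.066 and -0.012 m and angle between the x axis of tray_two and the x axis of board, either way round below 0.15 rad and angle between tray_two's own z axis and vertical below 0.08 rad and horizontal distance between tray_two and tray_plain between 0.02 and 0.046 m and contact force between the fingers and tray_two below 0.1 N and linear speed of tray_two below 0.03 m/s), for 0.2 s.
3. The three-compartment tray rests on the lip of the two-compartment tray, back over the plain tray, let go (z of tray_three in the frame of board between 0.061 and 0.071 m and y of tray_three in the frame of board between -0.013 and 0.013 m and x of tray_three in the frame of board between -0.018 and 0.009 m and angle between the x axis of tray_three and the x axis of board, either way round below 0.15 rad and angle between tray_three's own z axis and vertical below 0.08 rad and horizontal distance between tray_three and tray_two between 0.02 and 0.046 m and horizontal distance between tray_three and tray_plain below 0.018 m and contact force between the fingers and tray_three below 0.1 N and linear speed of tray_three below 0.03 m/s), for 0.2 s.
4. The four-compartment tray rests on the lip of the three-compartment tray, back over the two-compartment tray, let go (z of tray_four in the frame of board between 0.089 and 0.099 m and y of tray_four in the frame of board between -0.013 and 0.013 m and x of tray_four in the frame of board between -0.066 and -0.012 m and angle between the x axis of tray_four and the x axis of board, either way round below 0.15 rad and angle between tray_four's own z axis and vertical below 0.08 rad and horizontal distance between tray_four and tray_three between 0.02 and 0.046 m and horizontal distance between tray_four and tray_two below 0.018 m and contact force between the fingers and tray_four below 0.1 N and linear speed of tray_four below 0.03 m/s), for 0.2 s.
At the end, for the whole second after the job is handed in: All let go, at rest, level, resting one on another (5 mm) in order, along the board (0.15 rad, 13 mm off its centre line). Centres on board x: plain and three -18 to 9 mm, two and four -66 to -12 mm; each 20 to 46 mm from the tray below, within 18 mm of the one two below (all of step 1 and all of step 2 and all of step 3 and all of step 4); the robot touches nothing.
It fails at once if a cup or the timer is pushed from its place by over 30 mm (distance of any of cup_a, cup_b, timer from where it was at the start of the episode above 0.03 m).
It fails at once if a tray is tipped by more than 0.5 rad (angle between any of tray_plain, tray_two, tray_three, tray_four's own z axis and vertical above 0.5 rad).
It fails at once if a tray is dropped (falls, let go, faster than 0.6 m/s, as from about 20 mm) ((linear speed of tray_plain above 0.6 m/s and contact force between the fingers and tray_plain below 0.05 N) or (linear speed of tray_two above 0.6 m/s and contact force between the fingers and tray_two below 0.05 N) or (linear speed of tray_three above 0.6 m/s and contact force between the fingers and tray_three below 0.05 N) or (linear speed of tray_four above 0.6 m/s and contact force between the fingers and tray_four below 0.05 N)).
It also fails if it takes over 72 s, if anything falls off the work surface, if the arm or the gripper's body presses on something with over 40 N, if the wrist force passes 120 N, or if a joint passes its speed limit or range.

### The arm

A 6-joint arm with a two-finger parallel gripper is mounted at the origin on a cart in front of the work surface, level with it; the furniture and walls round the work are solid. World frame = base frame: x ahead of the robot, y to its left, z up, the work surface at z = 0. Lengths are in m, angles in rad, forces in N, time in s.
With the tool pointing down it reaches from about 0.325 to 0.775 m from the base axis. Payload 5.5 kg.
Tool frame: the origin (TCP) lies midway between the tips of the shut fingers; the grasp point (between the pads) lies 19 mm behind it; x points along the fingers, y is the direction in which the jaws open and shut, and the axes are right-handed (so a half turn about x gives the same grasp; the last joint's range is limited). The gripper opens to 85 mm and grips with 20 to 120 N. Pads are 22 mm wide; open, the fingers measure 114 mm over their backs; the gripper's body (76 mm by 85 mm) begins 54 mm behind the grasp point. The pads swing forward as they close: fully open they stand 13 mm farther back than shut.
Start: joints at [-0.057, 0.091, 1.231, -0, 1.82, -0.057], TCP at [0.6, -0, 0.231] pointing down, gripper open.
Joint ranges: [-2.87, 2.87], [-0.86, 2.18], [0.17, 2.46], [-1.51, 4.65], [0.06, 2.69], [-2.65, 2.65]. Speed limits (rad/s): [2.57, 2.57, 3.01, 3.14, 3.14, 3.14].

### API

Orientations are given as [roll, pitch, yaw] about the fixed x, y, z axes, in that order (R = Rz(yaw) Ry(pitch) Rx(roll)).
In Python, from rig import manip gives the robot as it stands.
- The arm moves only by the tool send_rows, never from a script. Its argument "plan" is text: rows parted by semicolons, each of 7 numbers parted by spaces: the shift along the tool's x, y, z in m, then the turn, a rotation vector about the tool's x, y, z in degrees, then the opening, from -1 (shut) to 1 (fully open), so that 0 is half open. In form: dx dy dz wx wy wz gripper; .... A call has exactly 5 rows; each row shifts and turns the commanded pose from where the row before left it, along the tool's axes as they then stand; what a row does not reach is not made up. A row lasts 1/12 s, in which the tool goes at most 41.7 mm and 7.16 degrees, less where a joint would pass 70% of its speed; a pose out of reach is approached as far as the arm can. A call is refused whole if a number of a shift passes 0.0417 or a number of a turn 7.16, either way. A call with a gripper value outside its range is refused whole. The fingers move at their own pace and stop on an object; "grip_force" is the grip in N (left out, the last holds). Time passes only in rows, so rows that do not move let the fingers close, or fill a call up. It gives the time, the measured TCP pose, the force and the opening at its end, in the units of the state.
- manip.state(): the state, without advancing time (a new reading comes with each control period).
- manip.get_image(name): name is "scene" or "side" or "wrist"; returns the picture (384x512x3 uint8, blue, green, red); there is no depth.
- manip.calibration(name): a dict with "camera_matrix" (3x3 intrinsics, pixels), "k1" (the pictures are not rectified: a ray, as slopes to the right and down, at radius r is drawn at 1 + k1 r^2 times it, then the intrinsics apply), "R" (3x3) and "t" (3): a world point X has camera coordinates R X + t. Camera axes: x right, y down, z forward; pixel columns grow to the right and rows downward; lengths in m; the calibration is good to about 2 mm. A picture is of the moment at which its call begins: read the wrist's pose just before it. calibration takes no time and is no camera call; for the wrist camera it gives the pose at the moment of the call.
- manip.hand_in(): hands the job in, once; it reports no verdict.
Trained networks look in the newest picture that a camera, given by its name, has taken for a name from the list of things; names that differ only in an ending like _2 or _b are one class to them, and where a whole thing is asked for, a point or a joint stands for the part that bears it (a point fixed in the world has none). Each returns a list of dicts, best first, with "conf" (0 to 1); they miss things now and then, are a little off and sometimes report something else, mostly with a low value. They report only what shows in the picture. A call takes as long as a camera call.
- manip.recognise(name, camera): "rect" ([centre column, centre row, width, height] in pixels, round what is visible of it).
- manip.landmark_of(name, camera): "pixel" ([column, row] in pixels: a listed point, or the origin of a listed thing).
The state is a dict: "time": time; "qpos": joint angles; "joint_velocities": joint speeds; "joint_torque": joint torques, N m; "eef_pos": TCP position; "tcp_rot": TCP orientation; "wrist_force": force on the tool from outside, world axes, zero at the start; "moment": the same for the moment, N m; "width": finger opening in m.
Only numpy, scipy, OpenCV 4.12 (cv2) and the standard library are available. Lean on these libraries where they do the work, as an engineer would, in place of code of your own. Each camera call takes 0.05 s, during which the arm holds its last target.

## Working session

There is one attempt and no reset: what is moved stays moved. The work goes in short steps, Python scripts to look and compute and a tool call to move; the robot and the scene stay as the last step left them, time stands still between calls to the robot, and variables do not carry over. Pictures are saved under pics/ and viewed, and the job is handed in when it is done.

Besides the shell and the picture viewer there is one more tool, called after ">>>" as name(argument=value, ...), one argument or row to a line, values as JSON. send_rows: Moves the arm, as the interface text tells. Its arguments: {"type":"object","properties":{"plan":{"type":"string"},"grip_force":{"type":"number"}},"required":["plan"]}

```bash
ls; mkdir -p pics
python3 - <<'E'
from rig import manip
import cv2,numpy as np
s=manip.state();print(s)
for n in("scene","side","wrist"):
    im=manip.get_image(n);cv2.imwrite(f"pics/{n}0.png",im)
    c=manip.calibration(n);print(n,{k:np.round(v,4).tolist() for k,v in c.items()})
    for t in ("board","tray_plain","tray_two","tray_three","tray_four"):
        try:
            print(t,[(np.round(d["pixel"]).tolist(),round(d["conf"],2)) for d in manip.landmark_of(t,n)],[(np.round(d["rect"]).tolist(),round(d["conf"],2)) for d in manip.recognise(t,n)])
        except Exception as e: print(t,e)
print(manip.state()["time"])
E
```

```text
pics
{'time': 0.0, 'qpos': array([-5.67052442e-02,  9.18878856e-02,  1.23191705e+00, -1.65261030e-06,
        1.81980754e+00, -5.66783461e-02]), 'joint_velocities': array([ 0.00011753,  0.00094991,  0.00082328, -0.00118728, -0.00100311,
       -0.00041933]), 'joint_torque': array([ 1.92109423e-03, -4.58737707e+01, -4.18019521e+01,  2.08830479e-04,
        1.19483890e-02, -1.60596358e-05]), 'eef_pos': array([5.99707378e-01, 1.11405766e-05, 2.30115898e-01]), 'tcp_rot': array([-1.62668131,  1.5687765 ,  3.08568037]), 'wrist_force': array([-0.91603743,  0.14892462, -0.32894908]), 'moment': array([ 0.01765212, -0.00969438,  0.01128614]), 'width': 0.08556249377140634}
scene {'camera_matrix': [[383.8339, 0.0, 256.0924], [0.0, 383.8339, 196.9079], [0.0, 0.0, 1.0]], 'k1': -0.0453, 'R': [[0.8409, -0.5411, 0.0101], [-0.3353, -0.5355, -0.7751], [0.4249, 0.6484, -0.6317]], 't': [-0.4706, 0.2108, 0.7421]}
board [([253.0, 165.0], 0.62)] [([255.0, 165.0, 54.0, 34.0], 0.97)]
tray_plain [([205.0, 214.0], 0.58)] [([207.0, 210.0, 51.0, 35.0], 0.58)]
tray_two [([185.0, 186.0], 0.89)] [([186.0, 184.0, 41.
[... 750 characters left out ...]
0], 0.91)]
tray_four [([204.0, 238.0], 0.58)] [([203.0, 234.0, 49.0, 32.0], 0.96)]
wrist {'camera_matrix': [[311.9977, 0.0, 251.5991], [0.0, 311.9977, 186.3047], [0.0, 0.0, 1.0]], 'k1': -0.0001, 'R': [[1.0, 0.0013, -0.0001], [0.0013, -0.9585, 0.2852], [0.0002, -0.2852, -0.9585]], 't': [-0.5996, -0.0387, 0.3779]}
board [([298.0, 29.0], 0.72)] [([297.0, 50.0, 86.0, 99.0], 0.67)]
tray_plain [([115.0, 124.0], 0.71)] [([108.0, 126.0, 110.0, 58.0], 0.82)]
tray_two [] [([98.0, 14.0, 105.0, 28.0], 0.94)]
tray_three [] [([66.0, 294.0, 24.0, 18.0], 0.73), ([416.0, 108.0, 83.0, 68.0], 0.47)]
tray_four [([113.0, 232.0], 0.68)] [([104.0, 238.0, 92.0, 50.0], 0.63), ([416.0, 107.0, 83.0, 64.0], 0.52)]
1.65
```

View pics/scene0.png

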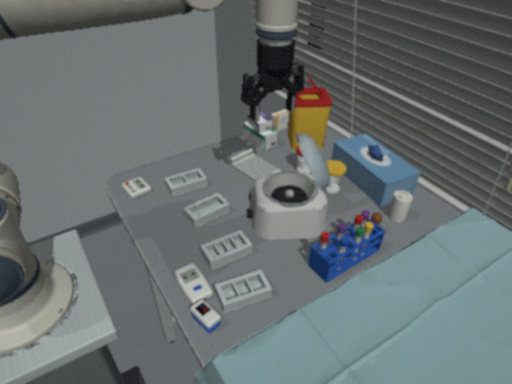

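View pics/side0.png

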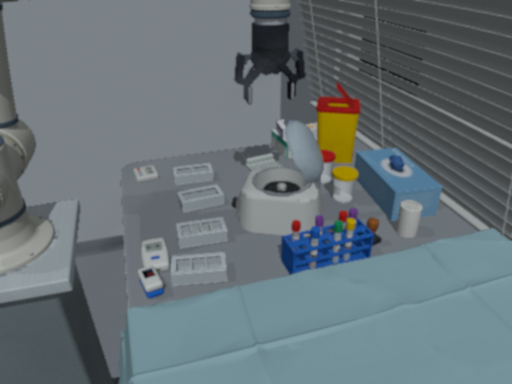

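View pics/wrist0.png

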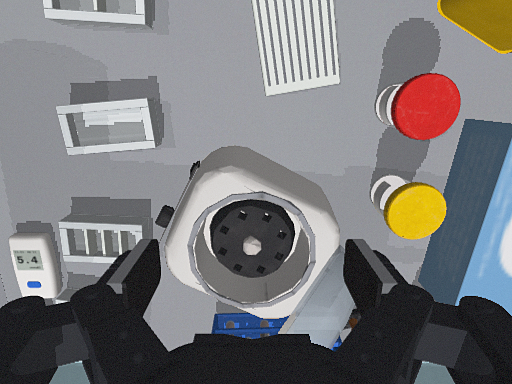

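```bash
cat > h.py <<'E'
import numpy as np,cv2
def px2w(c,uv,z):
    K=c["camera_matrix"];R=np.array(c["R"]);t=np.array(c["t"]);k=c["k1"]
    d=np.array([(uv[0]-K[0][2])/K[0][0],(uv[1]-K[1][2])/K[1][1]]);u=d.copy()
    for _ in range(20): u=d/(1+k*(u@u))
    r=R.T@np.array([u[0],u[1],1]);o=-R.T@t
    return o+r*(z-o[2])/r[2]
def w2px(c,X):
    K=np.array(c["camera_matrix"]);p=np.array(c["R"])@np.array(X)+c["t"];u=p[:2]/p[2];u=u*(1+c["k1"]*(u@u));return K[:2,:2]@u+K[:2,2]
E
python3 - <<'E'
from rig import manip
from h import *
L={"scene":{"board":(253,165),"plain":(205,214),"two":(185,186),"three":(240,294),"four":(228,253)},
"side":{"plain":(197,204),"two":(189,180),"three":(198,274),"four":(204,238)},"wrist":{"board":(298,29),"plain":(115,124),"four":(113,232)}}
for n in L:
    c=manip.calibration(n)
    for k,v in L[n].items(): print(n,k,px2w(c,v,0.0).round(3))
w=cv2.imread("pics/wrist0.png");cv2.imwrite("pics/wz.png",cv2.resize(w[0:300,0:200],None,fx=2,fy=2))
a=cv2.imread("pics/scene0.png")[150:340,110:310];b=cv2.imread("pics/side0.png")[150:340,110:310]
cv2.imwrite("pics/sz.png",np.hstack([cv2.resize(a,None,fx=2,fy=2),cv2.resize(b,None,fx=2,fy=2)]))
E
```

```text
scene board [0.652 0.16  0.   ]
scene plain [0.435 0.042 0.   ]
scene two [0.441 0.173 0.   ]
scene three [ 0.385 -0.212  0.   ]
scene four [ 0.419 -0.102  0.   ]
side plain [0.43  0.034 0.   ]
side two [0.431 0.162 0.   ]
side three [ 0.386 -0.218  0.   ]
side four [ 0.419 -0.108  0.   ]
wrist board [0.65  0.139 0.   ]
wrist plain [0.439 0.037 0.   ]
wrist four [ 0.419 -0.102  0.   ]
```

View pics/wz.png

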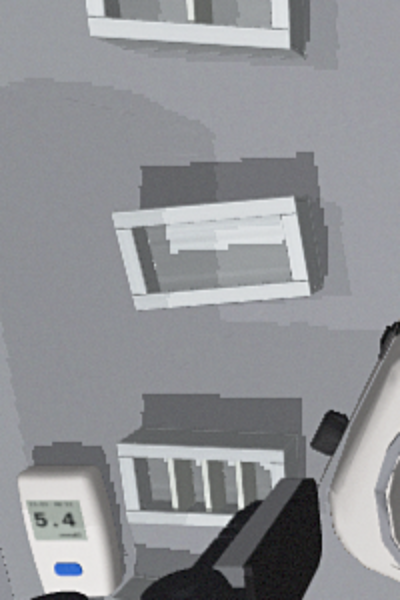

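View pics/sz.png

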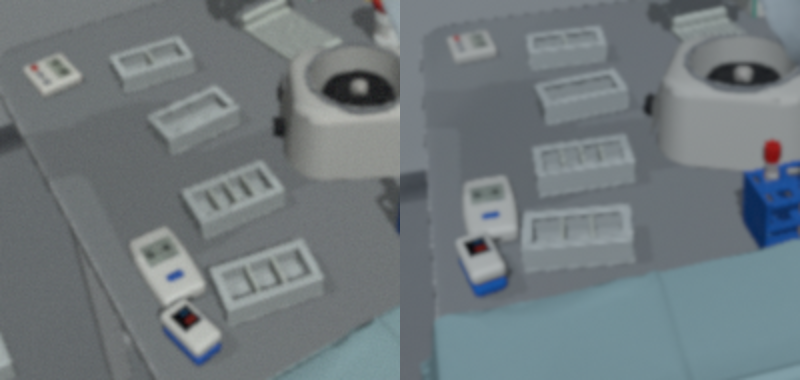

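Run:
```python
from scipy.spatial.transform import Rotation as Ro
from rig import manip
print(Ro.from_euler("xyz",manip.state()["tcp_rot"]).as_matrix().round(3))
```

```text
[[ 0.  1.  0.]
 [ 0.  0. -1.]
 [-1.  0. -0.]]
```

>>> send_rows(
  plan="0 0 -0.025 0 0 0 1; 0 -0.01 -0.025 0 0 0 1; 0 -0.01 -0.025 0 0 0 1; 0 -0.01 -0.025 0 0 0 1; 0 0 0 0 0 0 1",
  grip_force=70,
)

```text
time: 2.07
eef_pos: [0.5686, 0.104, 0.2317]
tcp_rot: [-3.103, 1.569, 1.613]
wrist_force: [-0.5, -0.8, 0.5]
width: 0.0855
```

```bash
cat >> h.py <<'E'
def ortho(im,c,z,x0,x1,y0,y1,s=0.0005):
    # image up = world +y, right = world +x
    xs=np.arange(x0,x1,s);ys=np.arange(y1,y0,-s);X,Y=np.meshgrid(xs,ys)
    P=np.stack([X,Y,np.full_like(X,z)],-1)@np.array(c["R"]).T+np.array(c["t"])
    u=P[...,:2]/P[...,2:];u=u*(1+c["k1"]*(u**2).sum(-1,keepdims=True));K=c["camera_matrix"]
    return cv2.remap(im,(u[...,0]*K[0][0]+K[0][2]).astype(np.float32),(u[...,1]*K[1][1]+K[1][2]).astype(np.float32),cv2.INTER_LINEAR)
E
python3 - <<'E'
from rig import manip
from h import *
import pickle
s=manip.state();print(s["time"],s["eef_pos"])
c=manip.calibration("wrist");im=manip.get_image("wrist");cv2.imwrite("pics/w1.png",im);pickle.dump(c,open("c1.pkl","wb"))
a=ortho(im,c,.010,.58,.78,.04,.24,.0005);b=ortho(im,c,.028,.36,.52,0,.24,.0005)
cv2.imwrite("pics/o1a.png",cv2.resize(a,None,fx=1.5,fy=1.5));cv2.imwrite("pics/o1b.png",cv2.resize(b,None,fx=1.25,fy=1.25))
for n in ("cup_a","cup_b"): print(n,[(d["pixel"],px2w(c,d["pixel"],0).round(3)) for d in manip.landmark_of(n,"wrist")])
for n in ("board","tray_plain","tray_two"): print(n,[(d["conf"],px2w(c,d["pixel"],0).round(3)) for d in manip.landmark_of(n,"wrist")])
E
```

```text
2.0667 [0.56862899 0.10398996 0.23172807]
cup_a [([408.9, 190.8], array([0.766, 0.06 , 0.   ])), ([400.0, 265.2], array([ 0.769, -0.045,  0.   ]))]
cup_b [([408.9, 190.8], array([0.766, 0.06 , 0.   ])), ([400.0, 265.2], array([ 0.769, -0.045,  0.   ]))]
board [(0.87, array([0.648, 0.138, 0.   ]))]
tray_plain [(0.79, array([0.439, 0.036, 0.   ]))]
tray_two [(0.7, array([0.444, 0.168, 0.   ]))]
```

View pics/w1.png

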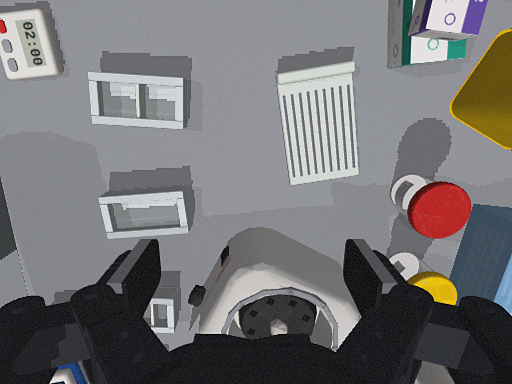

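View pics/o1a.png

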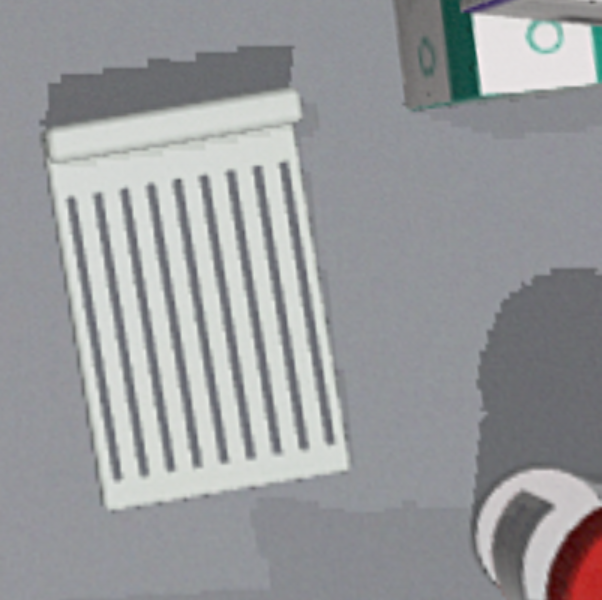

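View pics/o1b.png

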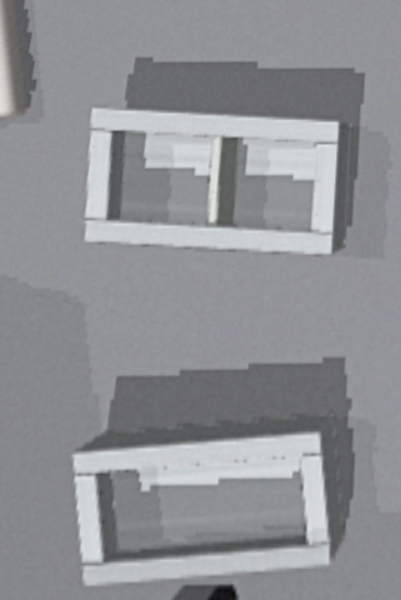

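>>> send_rows(
  plan="0 -0.0325 0.0168 0 0 0 1; 0 -0.0325 0.0168 0 0 0 1; 0 -0.0325 0.0168 0 0 0 1; 0 -0.0325 0.0168 0 0 0 1; 0.01 0 0 -7.1 0 0 1",
)

```text
time: 2.78
eef_pos: [0.4374, 0.0301, 0.2247]
tcp_rot: [1.169, 1.566, -0.282]
wrist_force: [0.1, -0.2, 0.4]
width: 0.0857
```

>>> send_rows(
  plan="0.01 0 0 -7.1 0 0 1; 0.01 0 0 -7.1 0 0 1; 0.01 0 0 -7.1 0 0 1; 0.01 0 0 -7.1 0 0 1; 0.01 0 0 -7.1 0 0 1",
)

```text
time: 3.2
eef_pos: [0.4402, 0.0319, 0.1709]
tcp_rot: [0.473, 1.57, -0.349]
wrist_force: [0.0, -0.1, 0.5]
width: 0.0853
```

>>> send_rows(
  plan="0.01 0 0 -7.1 0 0 1; 0.01 0 0 -7.1 0 0 1; 0.01 0 0 -7.1 0 0 1; 0 0 0 -7.1 0 0 1; 0 0 0 -7.1 0 0 1",
)

```text
time: 3.62
eef_pos: [0.4397, 0.032, 0.1403]
tcp_rot: [-2.836, 1.569, -3.04]
wrist_force: [0.0, 0.9, 1.3]
width: 0.0851
```

>>> send_rows(
  plan="0 0 0 -7.1 0 0 1; 0 0 0 -7.1 0 0 1; 0 0 0 -2.3 0 0 1; 0 0 0 0 0 0 1; 0 0 0 0 0 0 1",
)

```text
time: 4.03
eef_pos: [0.4401, 0.0322, 0.1413]
tcp_rot: [-1.653, 1.571, -1.575]
wrist_force: [0.3, 0.2, -0.2]
width: 0.0855
```

```bash
cat >> h.py <<'E'
from scipy.spatial.transform import Rotation as Ro
def pose(m):
    s=m.state();R=Ro.from_euler("xyz",s["tcp_rot"]).as_matrix()
    print("t",round(s["time"],2),"p",s["eef_pos"].round(4),"yaw(tool y)",round(np.degrees(np.arctan2(R[1,1],R[0,1])),2),"tilt",R[:,0].round(3),"w",round(s["width"],4),"F",s["wrist_force"].round(1))
    return s,R
E
python3 - <<'E'
from rig import manip
from h import *
s,R=pose(manip)
c=manip.calibration("wrist");im=manip.get_image("wrist")
x,y=s["eef_pos"][:2]
cv2.imwrite("pics/w2.png",im)
b=ortho(im,c,.028,.34,.54,-.06,.12,.0005);cv2.imwrite("pics/o2.png",cv2.resize(b,None,fx=1.5,fy=1.5))
E
```

```text
t 4.03 p [0.4401 0.0322 0.1413] yaw(tool y) 94.44 tilt [-0. -0. -1.] w 0.0855 F [ 0.3  0.2 -0.2]
```

View pics/w2.png

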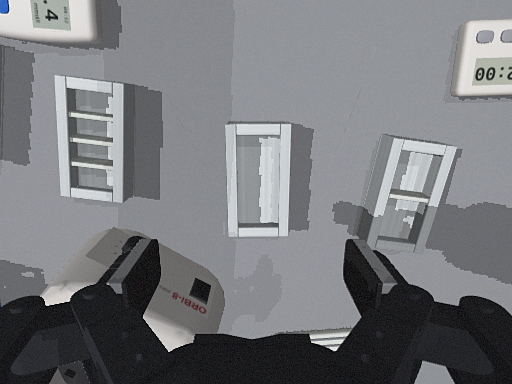

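View pics/o2.png

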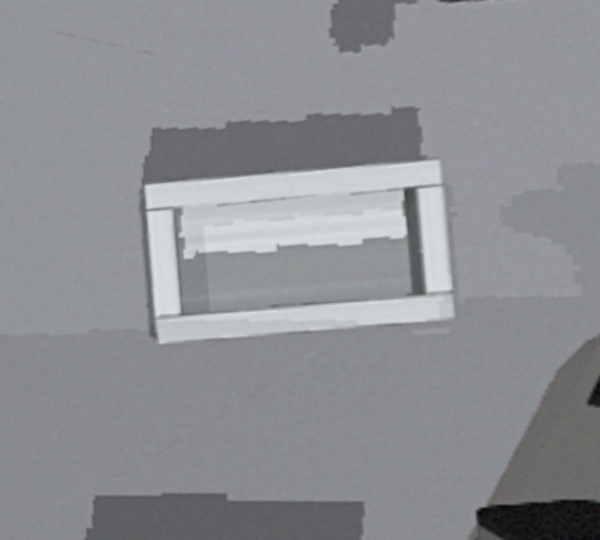

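>>> send_rows(
  plan="0.02 0.004 0 0 0 0 0.7; 0.04 0 0 0 0 0 0.7; 0.04 0 0 0 0 0 0.7; 0.03 0 0 0 0 0 0.7; 0.01 0 0 0 0 0 0.7",
)

```text
time: 4.5
eef_pos: [0.4363, 0.0366, -0.0041]
tcp_rot: [3.072, 1.562, -3.132]
wrist_force: [-0.8, 0.9, -0.5]
width: 0.0726
```

>>> send_rows(
  plan="0 0 0 0 0 0 -1; 0 0 0 0 0 0 -1; 0 0 0 0 0 0 -1; 0 0 0 0 0 0 -1; 0 0 0 0 0 0 -1",
  grip_force=70,
)

```text
time: 4.92
eef_pos: [0.4409, 0.0368, 0.0032]
tcp_rot: [-0.077, 1.568, 0.004]
wrist_force: [-0.3, 0.6, -2.2]
width: 0.0527
```

Run:
```python
from rig import manip
from h import *
s,R=pose(manip)
im=manip.get_image("wrist");im2=manip.get_image("side")
cv2.imwrite("pics/w3.png",np.hstack([cv2.resize(im,(400,300)),cv2.resize(im2[120:300,100:340],(400,300))]))
```

```text
t 4.92 p [0.4409 0.0368 0.0032] yaw(tool y) 94.59 tilt [ 0.003  0.    -1.   ] w 0.0527 F [-0.3  0.6 -2.2]
```

View pics/w3.png

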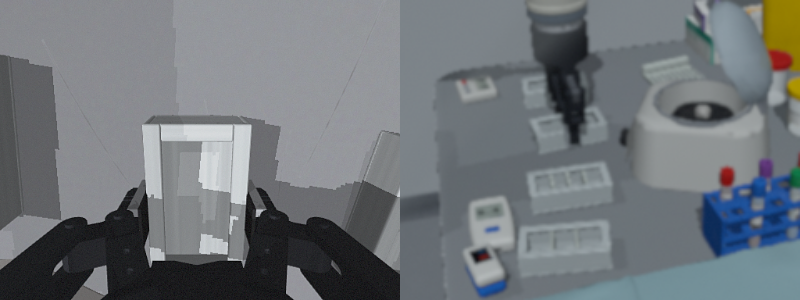

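>>> send_rows(
  plan="-0.01 0 0 0 0 0 -1; -0.03 0 0 0 0 0 -1; -0.03 0 0 0 0 0 -1; -0.03 0 0 7.12 0 0 -1; -0.02 0 0 7.12 0 0 -1",
)

```text
time: 5.43
eef_pos: [0.4405, 0.0368, 0.1256]
tcp_rot: [0.175, 1.566, 0.002]
wrist_force: [0.4, -0.2, -1.9]
width: 0.0531
```

>>> send_rows(
  plan="0 0 0 7.12 0 0 -1; 0 0 0 7.12 0 0 -1; 0 0 0 7.12 0 0 -1; 0 0 0 7.12 0 0 -1; 0 0 0 7.12 0 0 -1",
)

```text
time: 5.85
eef_pos: [0.4397, 0.0368, 0.1224]
tcp_rot: [0.789, 1.57, -0.007]
wrist_force: [0.2, 0.1, -2.2]
width: 0.053
```

>>> send_rows(
  plan="0 0 0 7.12 0 0 -1; 0 0 0 7.12 0 0 -1; 0 0 0 7.12 0 0 -1; 0 0 0 7.12 0 0 -1; 0 0 0 7.12 0 0 -1",
)

```text
time: 6.27
eef_pos: [0.4397, 0.0368, 0.1223]
tcp_rot: [1.417, 1.57, -0.0]
wrist_force: [-0.9, -0.3, -2.1]
width: 0.0528
```

>>> send_rows(
  plan="0 0 -0.0231 0 0 0 -1; 0 0 -0.0231 0 0 0 -1; 0 0 -0.0231 0 0 0 -1; 0 0.02 0 0 0 0 -1; 0 0.03 0 0 0 0 -1",
)

```text
time: 6.68
eef_pos: [0.4775, 0.1146, 0.123]
tcp_rot: [1.721, 1.569, 0.312]
wrist_force: [0.1, -0.5, -0.9]
width: 0.0527
```

>>> send_rows(
  plan="0 0.035 0 0 0 0 -1; 0 0.035 0 0 0 0 -1; 0 0.035 0 0 0 0 -1; 0 0.035 0 0 0 0 -1; 0 0.02 0 0 0 0 -1",
)

```text
time: 7.1
eef_pos: [0.6386, 0.139, 0.1213]
tcp_rot: [1.53, 1.57, 0.119]
wrist_force: [0.2, -0.1, -1.7]
width: 0.0531
```

>>> send_rows(
  plan="0 0.0086 0 0 0 0 -1; 0 0 0 0 0 0 -1; 0 0 0 0 0 0 -1; 0 0 0 0 0 0 -1; 0 0 0 0 0 0 -1",
)

```text
time: 7.52
eef_pos: [0.6439, 0.14, 0.1219]
tcp_rot: [1.466, 1.571, 0.055]
wrist_force: [0.0, -0.4, -0.8]
width: 0.0525
```

Run:
```python
from rig import manip
from h import *
s,R=pose(manip)
im=manip.get_image("wrist");im2=manip.get_image("scene")
cv2.imwrite("pics/w4.png",np.hstack([cv2.resize(im,(400,300)),cv2.resize(im2[60:300,100:420],(400,300))]))
```

```text
t 7.52 p [0.6439 0.14   0.1219] yaw(tool y) 9.17 tilt [ 0.  0. -1.] w 0.0525 F [ 0.  -0.4 -0.8]
```

View pics/w4.png

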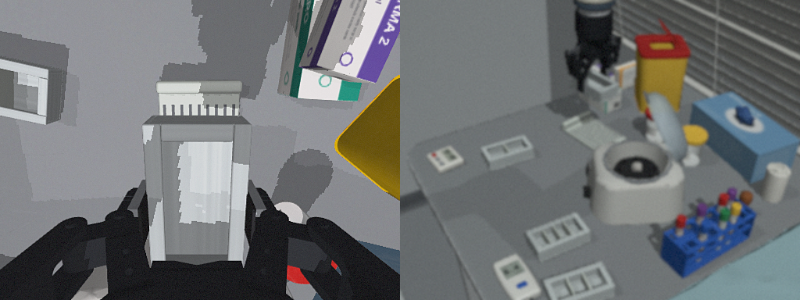

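>>> send_rows(
  plan="0.02 0.002 0 0 0 0 -1; 0.03 0 0 0 0 0 -1; 0.03 0 0 0 0 0 -1; 0.015 0 0 0 0 0 -1; 0.006 0 0 0 0 0 -1",
)

```text
time: 8.03
eef_pos: [0.6438, 0.1399, 0.0162]
tcp_rot: [-1.569, 1.564, -2.98]
wrist_force: [-0.7, -0.4, -2.4]
width: 0.0531
```

>>> send_rows(
  plan="0.002 0 0 0 0 0 -1; 0.0015 0 0 0 0 0 -1; 0.0015 0 0 0 0 0 -1; 0.0015 0 0 0 0 0 -1; 0 0 0 0 0 0 -1",
)

```text
time: 8.45
eef_pos: [0.6471, 0.1404, 0.0151]
tcp_rot: [1.569, 1.569, 0.158]
wrist_force: [0.1, -0.4, -2.2]
width: 0.0525
```

Run:
```python
from rig import manip
from h import *
s,R=pose(manip)
im=manip.get_image("wrist")
cv2.imwrite("pics/w5.png",im)
```

```text
t 8.45 p [0.6471 0.1404 0.0151] yaw(tool y) 9.16 tilt [ 0.002  0.    -1.   ] w 0.0525 F [ 0.1 -0.4 -2.2]
```

View pics/w5.png

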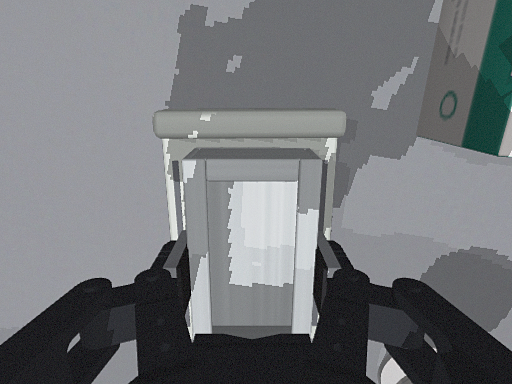

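Run:
```python
from rig import manip
from h import *
c=manip.calibration("wrist")
u=np.array([np.cos(np.radians(99.1)),np.sin(np.radians(99.1))]);v=np.array([u[1],-u[0]])
def b(px,z):
    w=px2w(c,px,z)[:2]-[.646,.141];return (1000*np.array([w@u,w@v])).round(1)
print("stop",b((163,138),.023),b((345,136),.023),"lip end",b((184,160),.0395),b((321,158),.0395),"bottom end",b((198,148),.0115),b((311,148),.0115),"board edge",b((165,150),.01),b((336,150),.01))
```

```text
stop [ 52.5 -37.7] [53.5 40.1] lip end [ 46.4 -25.7] [47.3 26.7] bottom end [ 46.3 -24.9] [46.4 28.1] board edge [ 45.  -40.8] [45.2 40.3]
```

>>> send_rows(
  plan="0 0 -0.0025 0 0 0 -1; 0 0 -0.002 0 0 0 -1; 0.001 0 0 0 0 0 -1; 0.001 0 0 0 0 0 -1; 0 0 0 0 0 0 -1",
)

```text
time: 8.92
eef_pos: [0.6458, 0.1449, 0.0118]
tcp_rot: [2.182, 1.57, 0.771]
wrist_force: [0.9, -0.7, -1.9]
width: 0.0525
```

>>> send_rows(
  plan="0.0005 0 0 0 0 0 -1; 0.0005 0 0 0 0 0 -1; 0 0 0 0 0 0 -1; 0 0 0 0 0 0 0.4; 0 0 0 0 0 0 0.6",
)

```text
time: 9.33
eef_pos: [0.6459, 0.1447, 0.0107]
tcp_rot: [1.24, 1.57, -0.171]
wrist_force: [-0.4, -0.1, 0.5]
width: 0.068
```

>>> send_rows(
  plan="0 0 0 0 0 0 0.6; 0 0 0 0 0 0 0.6; -0.02 0 0 0 0 0 0.6; -0.04 0 0 0 0 0 0.6; -0.04 0 0 0 0 0 0.6",
)

```text
time: 9.75
eef_pos: [0.6442, 0.1444, 0.109]
tcp_rot: [-1.553, 1.565, -2.964]
wrist_force: [1.2, 0.4, 0.2]
width: 0.068
```

Run:
```python
from rig import manip
from h import *
import pickle
s,R=pose(manip)
c=manip.calibration("wrist");im=manip.get_image("wrist");pickle.dump(c,open("c6.pkl","wb"))
cv2.imwrite("pics/w6.png",im)
u=np.array([np.cos(np.radians(99.1)),np.sin(np.radians(99.1))])
a=ortho(im,c,.038,.58,.74,.04,.22,.0005);cv2.imwrite("pics/o6.png",cv2.resize(a,None,fx=1.5,fy=1.5))
```

```text
t 9.75 p [0.6442 0.1444 0.109 ] yaw(tool y) 9.16 tilt [-0.006 -0.001 -1.   ] w 0.068 F [1.2 0.4 0.2]
```

View pics/w6.png

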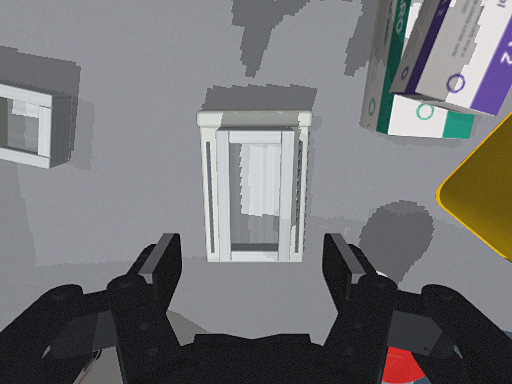

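View pics/o6.png

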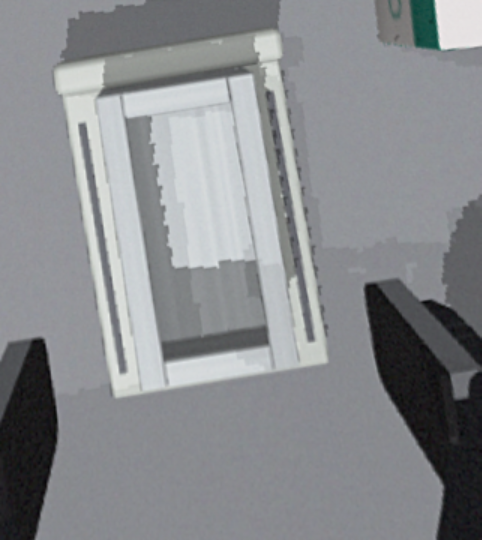

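>>> send_rows(
  plan="-0.01 -0.03 -0.01 0 0 0 0.7; -0.01 -0.04 -0.01 0 0 0 0.7; -0.01 -0.04 -0.01 0 0 0 0.7; 0 -0.04 -0.01 0 0 0 0.7; 0 -0.0443 -0.015 0 0 0 0.7",
)

```text
out of range: row 5 has -0.0443, outside -0.0417 to 0.0417
```

>>> send_rows(
  plan="0 0 0 -7.1 0 0 1; 0 0 0 -7.1 0 0 1; 0 0 0 -7.1 0 0 1; 0 0 0 -7.1 0 0 1; 0 0 0 -7.1 0 0 1",
)

```text
time: 10.22
eef_pos: [0.6458, 0.1447, 0.1105]
tcp_rot: [0.411, 1.571, -0.375]
wrist_force: [-1.3, 1.3, 0.1]
width: 0.0851
```

>>> send_rows(
  plan="0 0 0 -7.1 0 0 1; 0 0 0 -7.1 0 0 1; 0 0 0 -7.1 0 0 1; 0 0 0 -7.1 0 0 1; 0 0 0 -7.1 0 0 1",
)

```text
time: 10.63
eef_pos: [0.6458, 0.1447, 0.1105]
tcp_rot: [-0.199, 1.571, -0.365]
wrist_force: [-0.4, 0.0, -0.5]
width: 0.0855
```

>>> send_rows(
  plan="0 0 0 -6.6 0 0 1; 0 0 0 0 0 0 1; 0 0 0 0 0 0 1; 0 0 0 0 0 0 1; 0 0 0 0 0 0 1",
)

```text
time: 11.05
eef_pos: [0.6458, 0.1447, 0.1107]
tcp_rot: [-0.515, 1.571, -0.574]
wrist_force: [0.4, -0.3, 0.3]
width: 0.0858
```

Run:
```python
from rig import manip
from h import *
s,R=pose(manip)
c=manip.calibration("wrist");im=manip.get_image("wrist")
cv2.imwrite("pics/w7.png",im)
b=ortho(im,c,.028,.34,.54,.08,.26,.0005);cv2.imwrite("pics/o7.png",cv2.resize(b,None,fx=1.5,fy=1.5))
b=ortho(im,c,.028,.32,.52,-.2,-.02,.0005);cv2.imwrite("pics/o7b.png",cv2.resize(b,None,fx=1.5,fy=1.5))
```

```text
t 11.05 p [0.6458 0.1447 0.1107] yaw(tool y) 86.63 tilt [ 0. -0. -1.] w 0.0858 F [ 0.4 -0.3  0.3]
```

View pics/w7.png

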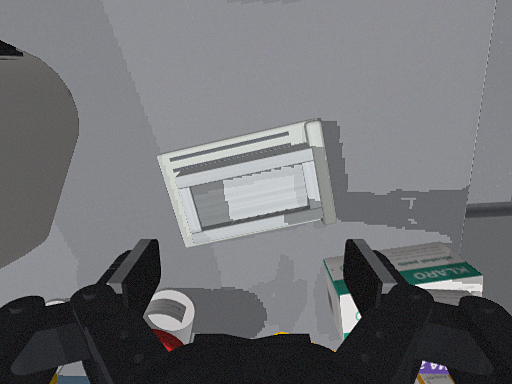

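View pics/o7.png

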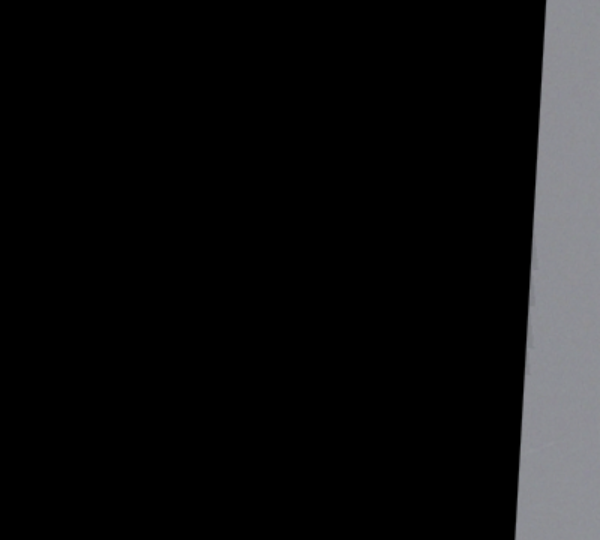

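>>> send_rows(
  plan="-0.01 0 -0.025 0 0 0 1; -0.01 0 -0.04 0 0 0 1; -0.01 0 -0.04 0 0 0 1; 0 0.005 -0.04 0 0 0 1; 0 0.006 -0.035 0 0 0 1",
)

```text
time: 11.52
eef_pos: [0.465, 0.1658, 0.1416]
tcp_rot: [0.389, 1.569, 0.33]
wrist_force: [-0.8, 0.1, -0.4]
width: 0.0856
```

>>> send_rows(
  plan="0 0 -0.0234 0 0 0 1; 0 0 0 0 0 0 1; 0 0 0 0 0 0 1; 0 0 0 0 0 0 1; 0 0 0 0 0 0 1",
)

```text
time: 11.93
eef_pos: [0.4442, 0.1671, 0.1408]
tcp_rot: [-0.024, 1.57, -0.082]
wrist_force: [0.3, -0.2, -0.4]
width: 0.0855
```

Run:
```python
from rig import manip
from h import *
s,R=pose(manip)
c=manip.calibration("wrist");im=manip.get_image("wrist")
cv2.imwrite("pics/w8.png",im)
b=ortho(im,c,.028,.34,.54,.08,.26,.0005);cv2.imwrite("pics/o8.png",cv2.resize(b,None,fx=1.5,fy=1.5))
```

```text
t 11.93 p [0.4442 0.1671 0.1408] yaw(tool y) 86.7 tilt [ 0. -0. -1.] w 0.0855 F [ 0.3 -0.2 -0.4]
```

View pics/o8.png

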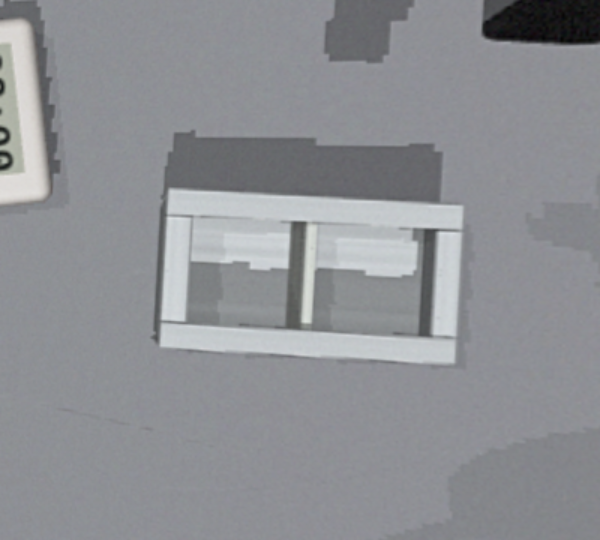

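>>> send_rows(
  plan="0.02 0.0008 0 0 0 0 0.7; 0.04 0 0 0 0 0 0.7; 0.04 0 0 0 0 0 0.7; 0.03 0 0 0 0 0 0.7; 0.009 0 0 0 0 0 0.7",
)

```text
time: 12.4
eef_pos: [0.4403, 0.1667, -0.0044]
tcp_rot: [-2.784, 1.561, -2.841]
wrist_force: [-0.8, 0.8, -0.8]
width: 0.0723
```

>>> send_rows(
  plan="0 0 0 0 0 0 -1; 0 0 0 0 0 0 -1; 0 0 0 0 0 0 -1; 0 0 0 0 0 0 -1; 0 0 0 0 0 0 -1",
)

```text
time: 12.82
eef_pos: [0.4446, 0.1684, 0.0039]
tcp_rot: [0.353, 1.567, 0.297]
wrist_force: [-0.5, -0.3, -1.5]
width: 0.0527
```

Run:
```python
from rig import manip
from h import *
import pickle
pose(manip)
c=pickle.load(open("c1.pkl","rb"));im=cv2.imread("pics/w1.png")
o=ortho(im,c,.09,.48,.76,-.06,.16,.0005)
cv2.imwrite("pics/o1c.png",o)
```

```text
t 12.82 p [0.4446 0.1684 0.0039] yaw(tool y) 86.76 tilt [ 0.003  0.001 -1.   ] w 0.0527 F [-0.5 -0.3 -1.5]
```

View pics/o1c.png

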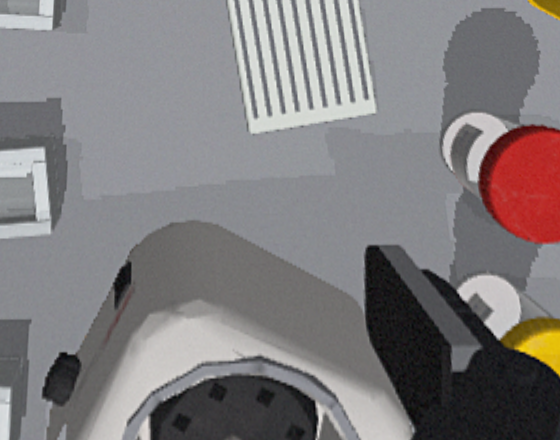

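>>> send_rows(
  plan="-0.01 0 0 0 0 0 -1; -0.03 0 0 0 0 0 -1; -0.03 0 0 0 0 0 -1; -0.03 0 0 7.05 0 0 -1; -0.02 0 0 7.05 0 0 -1",
)

```text
time: 13.23
eef_pos: [0.4443, 0.1683, 0.1267]
tcp_rot: [0.592, 1.566, 0.284]
wrist_force: [1.1, 0.4, -0.9]
width: 0.0526
```

>>> send_rows(
  plan="0 0 0 7.05 0 0 -1; 0 0 0 7.05 0 0 -1; 0 0 0 7.05 0 0 -1; 0 0 0 7.05 0 0 -1; 0 0 0 7.05 0 0 -1",
)

```text
time: 13.65
eef_pos: [0.4435, 0.1681, 0.1234]
tcp_rot: [1.199, 1.569, 0.275]
wrist_force: [-0.9, 0.5, -0.3]
width: 0.0527
```

>>> send_rows(
  plan="0 0 0 7.05 0 0 -1; 0 0 0 7.05 0 0 -1; 0 0 0 7.05 0 0 -1; 0 0 0 7.05 0 0 -1; 0 0.02 0.009 0 0 0 -1",
)

```text
time: 14.07
eef_pos: [0.4631, 0.1633, 0.1236]
tcp_rot: [2.561, 1.569, 1.145]
wrist_force: [0.5, 0.5, -0.1]
width: 0.0527
```

>>> send_rows(
  plan="0 0.03 0.014 0 0 0 -1; 0 0.03 0.014 0 0 0 -1; 0 0.03 0.014 0 0 0 -1; 0 0.03 0.014 0 0 0 -1; 0 0.03 0.014 0 0 0 -1",
)

```text
time: 14.48
eef_pos: [0.6254, 0.1168, 0.1232]
tcp_rot: [1.581, 1.569, 0.171]
wrist_force: [0.5, 0.6, -1.0]
width: 0.0533
```

>>> send_rows(
  plan="0 0.0244 0.011 0 0 0 -1; 0.01 0 0 0 0 0 -1; 0.02 0 0 0 0 0 -1; 0.015 0 0 0 0 0 -1; 0 0 0 0 0 0 -1",
)

```text
time: 14.9
eef_pos: [0.6475, 0.1102, 0.0731]
tcp_rot: [-1.632, 1.564, -3.042]
wrist_force: [-0.5, -0.4, -2.1]
width: 0.0528
```

>>> send_rows(
  plan="0.01 0 0 0 0 0 -1; 0.01 0 0 0 0 0 -1; 0.005 0 0 0 0 0 -1; 0 0 0 0 0 0 -1; 0 0 0 0 0 0 -1",
)

```text
time: 15.32
eef_pos: [0.6495, 0.1104, 0.0519]
tcp_rot: [-1.565, 1.571, -2.975]
wrist_force: [-0.6, -0.7, -1.0]
width: 0.0527
```

```bash
cat >> h.py <<'E'
u=np.array([np.cos(np.radians(99)),np.sin(np.radians(99))]);v=np.array([u[1],-u[0]]);B=np.array([.646,.141])
def bf(xy): 
    w=np.array(xy[:2])-B;return (1000*np.array([w@u,w@v])).round(1)
E
python3 - <<'E'
from rig import manip
from h import *
s,R=pose(manip);print(bf(s["eef_pos"]))
c=manip.calibration("wrist");im=manip.get_image("wrist")
cv2.imwrite("pics/w9.png",im)
E
```

```text
t 15.32 p [0.6495 0.1104 0.0519] yaw(tool y) 9.22 tilt [-0. -0. -1.] w 0.0527 F [-0.6 -0.7 -1. ]
[-30.8  -1.4]
```

View pics/w9.png

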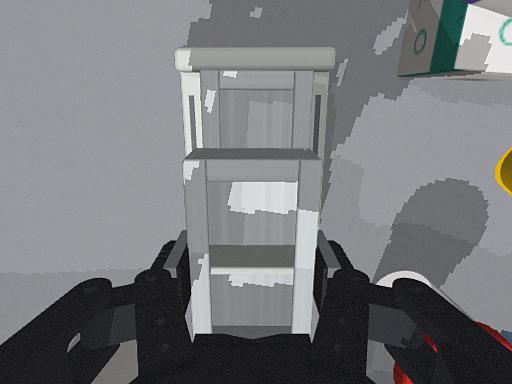

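>>> send_rows(
  plan="0.005 0.0014 0 0 0 0 -1; 0.003 0 0 0 0 0 -1; 0.001 0 0 0 0 0 -1; 0.001 0 0 0 0 0 -1; 0 0 0 0 0 0 -1",
)

```text
time: 15.78
eef_pos: [0.6508, 0.1105, 0.0414]
tcp_rot: [-1.58, 1.57, -2.99]
wrist_force: [0.3, -0.5, -1.0]
width: 0.0529
```

>>> send_rows(
  plan="0.001 0 0 0 0 0 -1; 0.001 0 0 0 0 0 -1; 0 0 0 0 0 0 -1; 0 0 0 0 0 0 -1; 0 0 0 0 0 0 -1",
)

```text
time: 16.2
eef_pos: [0.6512, 0.1105, 0.0401]
tcp_rot: [1.49, 1.57, 0.08]
wrist_force: [0.9, -0.6, 1.5]
width: 0.0527
```

Run:
```python
from rig import manip
from h import *
s,R=pose(manip);print(bf(s["eef_pos"]))
c=manip.calibration("wrist");im=manip.get_image("wrist")
cv2.imwrite("pics/w10.png",im)
```

```text
t 16.2 p [0.6512 0.1105 0.0401] yaw(tool y) 9.21 tilt [ 0.001  0.    -1.   ] w 0.0527 F [ 0.9 -0.6  1.5]
[-30.9   0.3]
```

View pics/w10.png

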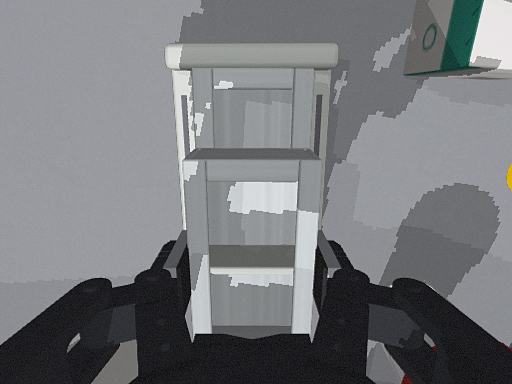

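>>> send_rows(
  plan="0 0 0 0 0 0 -0.5; 0 0 0 0 0 0 0.5; 0 0 0 0 0 0 0.6; 0 0 0 0 0 0 0.6; 0 0 0 0 0 0 0.6",
)

```text
time: 16.67
eef_pos: [0.651, 0.1106, 0.0397]
tcp_rot: [-2.232, 1.571, 2.642]
wrist_force: [-0.2, -0.5, 0.3]
width: 0.0683
```

>>> send_rows(
  plan="-0.01 0 0 0 0 0 0.6; -0.03 0 0 0 0 0 0.6; -0.04 0 0 0 0 0 0.6; -0.02 0 0 0 0 0 0.6; 0 0 0 0 0 0 0.6",
)

```text
time: 17.08
eef_pos: [0.6537, 0.1109, 0.1487]
tcp_rot: [1.528, 1.559, 0.118]
wrist_force: [0.6, 0.9, 1.3]
width: 0.0687
```

Run:
```python
from rig import manip
from h import *
s,R=pose(manip)
c=manip.calibration("wrist");im=manip.get_image("wrist");im2=manip.get_image("scene")
cv2.imwrite("pics/w11.png",np.hstack([cv2.resize(im,(400,300)),cv2.resize(im2[60:300,100:420],(400,300))]))
a=ortho(im,c,.066,.58,.74,.03,.21,.0005);cv2.imwrite("pics/o11.png",cv2.resize(a,None,fx=1.5,fy=1.5))
```

```text
t 17.08 p [0.6537 0.1109 0.1487] yaw(tool y) 9.21 tilt [ 0.012  0.001 -1.   ] w 0.0687 F [0.6 0.9 1.3]
```

View pics/w11.png

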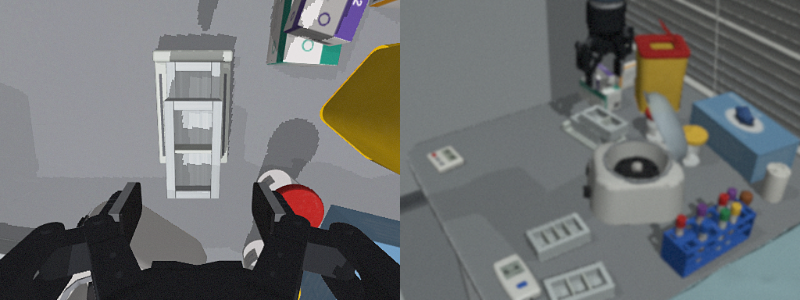

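View pics/o11.png

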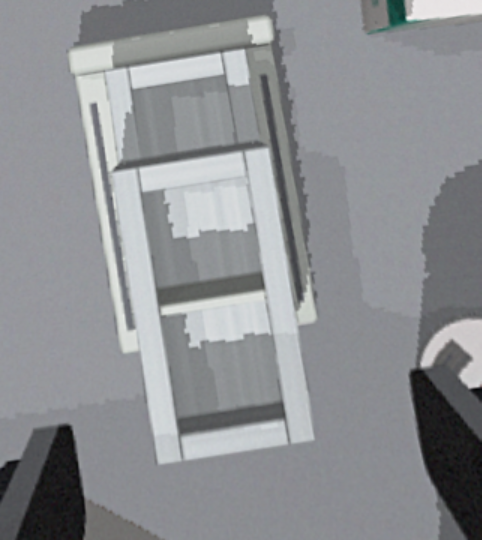

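>>> send_rows(
  plan="0 -0.025 0 0 0 0 0.8; 0 -0.04 0 0 0 0 0.8; 0 -0.04 0 0 0 0 0.8; 0 -0.04 0 0 0 0 0.8; 0 -0.04 0 0 0 0 0.8",
)

```text
time: 17.6
eef_pos: [0.4657, 0.0805, 0.1372]
tcp_rot: [-1.621, 1.567, -3.031]
wrist_force: [-1.0, -0.2, 0.9]
width: 0.0764
```

>>> send_rows(
  plan="0 -0.025 0 0 0 0 1; 0 -0.0155 0.038 0 0 0 1; 0 -0.0155 0.038 0 0 0 1; 0 -0.0155 0.038 0 0 0 1; 0 -0.0155 0.038 0 0 0 1",
)

```text
time: 18.02
eef_pos: [0.4052, -0.084, 0.1382]
tcp_rot: [-1.998, 1.569, 2.877]
wrist_force: [0.8, -0.1, -0.2]
width: 0.0854
```

>>> send_rows(
  plan="0 -0.0155 0.038 0 0 0 1; 0 -0.0155 0.038 0 0 0 1; 0 0 0 -7.1 0 0 1; 0 0 0 -7.1 0 0 1; 0 0 0 -7.1 0 0 1",
)

```text
time: 18.43
eef_pos: [0.3871, -0.1638, 0.1378]
tcp_rot: [-2.613, 1.567, 2.635]
wrist_force: [-0.5, 0.5, -0.5]
width: 0.085
```

>>> send_rows(
  plan="0 0 0 -7.1 0 0 1; 0 0 0 -7.1 0 0 1; 0 0 0 -7.1 0 0 1; 0 0 0 -7.1 0 0 1; 0 0 0 -7.1 0 0 1",
)

```text
time: 18.85
eef_pos: [0.3876, -0.1626, 0.1379]
tcp_rot: [3.066, 1.567, 2.654]
wrist_force: [0.3, -0.6, -0.5]
width: 0.0853
```

>>> send_rows(
  plan="0 0 0 -7.1 0 0 1; 0 0 0 -7.1 0 0 1; 0 0 0 -7.1 0 0 1; 0 0 0 0 0 0 1; 0 0 0 0 0 0 1",
)

```text
time: 19.27
eef_pos: [0.3878, -0.1627, 0.1384]
tcp_rot: [2.706, 1.568, 2.655]
wrist_force: [-0.2, 0.1, 0.5]
width: 0.0854
```

Run:
```python
from rig import manip
from h import *
s,R=pose(manip)
c=manip.calibration("wrist");im=manip.get_image("wrist")
cv2.imwrite("pics/w12.png",im)
a=ortho(im,c,.028,.30,.48,-.29,-.05,.0005);cv2.imwrite("pics/o12.png",cv2.resize(a,None,fx=1.2,fy=1.2))
```

```text
t 19.27 p [ 0.3878 -0.1627  0.1384] yaw(tool y) 87.1 tilt [-0.002  0.001 -1.   ] w 0.0854 F [-0.2  0.1  0.5]
```

View pics/w12.png

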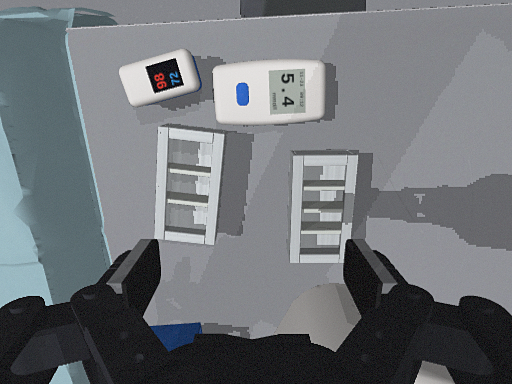

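View pics/o12.png

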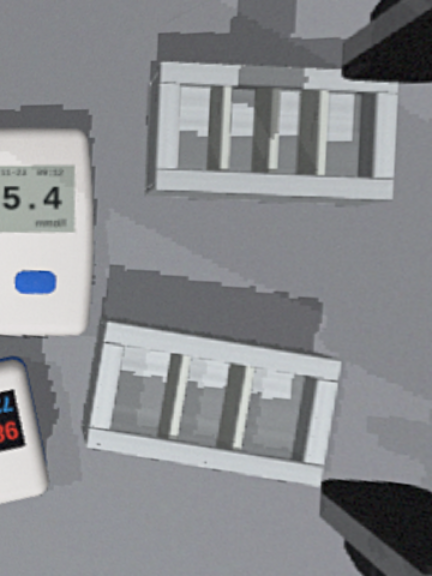

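>>> send_rows(
  plan="0 -0.018 0.0015 0 0 0 1; 0 -0.02 0.0016 0 0 0 1; 0 -0.0181 0.0016 0 0 0 1; 0 0 0 6.6 0 0 1; 0.02 0 0 0 0 0 0.8",
)

```text
time: 19.73
eef_pos: [0.3918, -0.2211, 0.1229]
tcp_rot: [-0.435, 1.565, -0.608]
wrist_force: [0.6, -0.7, 0.3]
width: 0.077
```

>>> send_rows(
  plan="0.035 0 0 0 0 0 0.8; 0.04 0 0 0 0 0 0.8; 0.03 0 0 0 0 0 0.7; 0.009 0 0 0 0 0 0.7; 0.002 0 0 0 0 0 0.7",
)

```text
time: 20.15
eef_pos: [0.3886, -0.2181, 0.0009]
tcp_rot: [2.721, 1.565, 2.556]
wrist_force: [0.1, 0.0, 0.2]
width: 0.0724
```

Run:
```python
from rig import manip
from h import *
s,R=pose(manip)
im=manip.get_image("wrist")
cv2.imwrite("pics/w13.png",im)
```

```text
t 20.15 p [ 0.3886 -0.2181  0.0009] yaw(tool y) 80.59 tilt [-0.005  0.003 -1.   ] w 0.0724 F [0.1 0.  0.2]
```

View pics/w13.png

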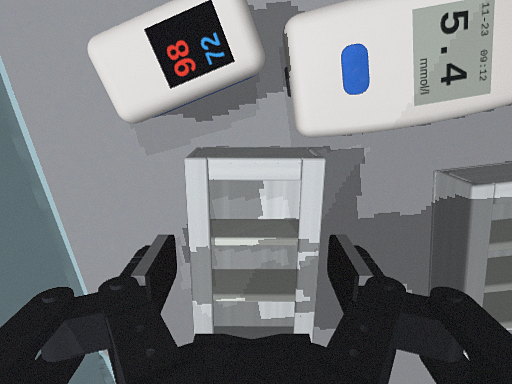

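>>> send_rows(
  plan="0 0 0 0 0 0 -1; 0 0 0 0 0 0 -1; 0 0 0 0 0 0 -1; 0 0 0 0 0 0 -1; 0 0 0 0 0 0 -1",
)

```text
time: 20.62
eef_pos: [0.3922, -0.2204, 0.0068]
tcp_rot: [-0.408, 1.566, -0.57]
wrist_force: [-0.1, 0.2, 7.8]
width: 0.0523
```

>>> send_rows(
  plan="-0.01 0 0 0 0 0 -1; -0.03 0 0 0 0 0 -1; -0.03 0 0 0 0 0 -1; -0.03 0 0 7.15 0 0 -1; -0.025 0 0 7.15 0 0 -1",
)

```text
time: 21.03
eef_pos: [0.3906, -0.2194, 0.132]
tcp_rot: [-0.188, 1.569, -0.606]
wrist_force: [0.8, -0.2, -1.3]
width: 0.0527
```

>>> send_rows(
  plan="0 0 0 7.15 0 0 -1; 0 0 0 7.15 0 0 -1; 0 0 0 7.15 0 0 -1; 0 0 0 7.15 0 0 -1; 0 0 0 7.15 0 0 -1",
)

```text
time: 21.45
eef_pos: [0.3904, -0.2192, 0.1297]
tcp_rot: [0.302, 1.57, -0.74]
wrist_force: [0.5, 0.1, -2.0]
width: 0.0525
```

>>> send_rows(
  plan="0 0 0 7.15 0 0 -1; 0 0 0 7.15 0 0 -1; 0 0 0 7.15 0 0 -1; 0 0.005 -0.02 0 0 0 -1; 0 0.0088 -0.0351 0 0 0 -1",
)

```text
time: 21.87
eef_pos: [0.3949, -0.1641, 0.1294]
tcp_rot: [-0.259, 1.569, -1.674]
wrist_force: [0.9, 0.4, -1.5]
width: 0.0526
```

>>> send_rows(
  plan="0 0.0088 -0.0351 0 0 0 -1; 0 0.0088 -0.0351 0 0 0 -1; 0 0.0088 -0.0351 0 0 0 -1; 0 0.0088 -0.0351 0 0 0 -1; 0 0.0088 -0.0351 0 0 0 -1",
)

```text
time: 22.28
eef_pos: [0.4103, 0.0193, 0.1298]
tcp_rot: [1.309, 1.57, -0.102]
wrist_force: [0.1, -0.6, -1.7]
width: 0.0524
```

>>> send_rows(
  plan="0 0.0088 -0.0351 0 0 0 -1; 0 0.0088 -0.0351 0 0 0 -1; 0 0.0088 -0.0351 0 0 0 -1; 0 0.0038 -0.0151 0 0 0 -1; 0 0 0 0 0 0 -1",
)

```text
time: 22.7
eef_pos: [0.4208, 0.1444, 0.1295]
tcp_rot: [2.898, 1.57, 1.493]
wrist_force: [0.5, -0.2, -1.1]
width: 0.0527
```

Run:
```python
from rig import manip
from h import *
s,R=pose(manip)
im=manip.get_image("wrist");im2=manip.get_image("scene")
cv2.imwrite("pics/w14.png",np.hstack([cv2.resize(im,(400,300)),cv2.resize(im2[60:300,100:420],(400,300))]))
d=np.array([.646,.1425])-s["eef_pos"][:2];print(d@R[:2,1],d@R[:2,2])
```

```text
t 22.7 p [0.4208 0.1444 0.1295] yaw(tool y) 9.47 tilt [ 0.     0.001 -1.   ] w 0.0527 F [ 0.5 -0.2 -1.1]
0.22183271831491186 0.03891590543588165
```

View pics/w14.png

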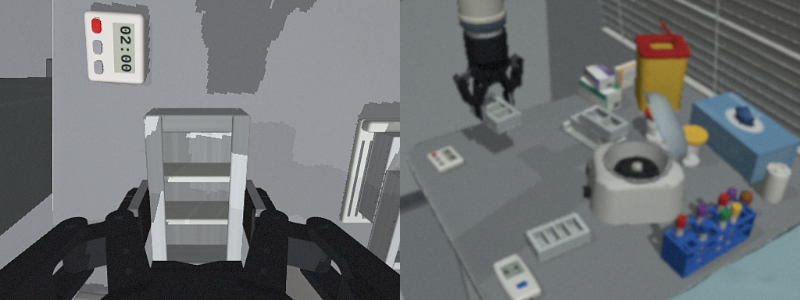

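>>> send_rows(
  plan="0 0.02 0.0035 0 0 0 -1; 0 0.033 0.0058 0 0 0 -1; 0 0.033 0.0058 0 0 0 -1; 0 0.033 0.0058 0 0 0 -1; 0 0.033 0.0058 0 0 0 -1",
)

```text
time: 23.22
eef_pos: [0.5771, 0.1371, 0.1292]
tcp_rot: [0.426, 1.57, -0.986]
wrist_force: [0.1, 0.6, -1.2]
width: 0.0527
```

>>> send_rows(
  plan="0 0.033 0.0058 0 0 0 -1; 0 0.025 0.0045 0 0 0 -1; 0 0.0118 0.0019 0 0 0 -1; 0.015 0 0 0 0 0 -1; 0.015 0 0 0 0 0 -1",
)

```text
time: 23.63
eef_pos: [0.6479, 0.1359, 0.0997]
tcp_rot: [1.285, 1.569, -0.128]
wrist_force: [0.4, -0.9, -3.6]
width: 0.0525
```

>>> send_rows(
  plan="0.008 0 0 0 0 0 -1; 0.005 0 0 0 0 0 -1; 0 0 0 0 0 0 -1; 0 0 0 0 0 0 -1; 0 0 0 0 0 0 -1",
)

```text
time: 24.05
eef_pos: [0.6467, 0.1382, 0.0872]
tcp_rot: [1.525, 1.569, 0.115]
wrist_force: [-0.0, 0.4, -1.0]
width: 0.0526
```

Run:
```python
from rig import manip
from h import *
s,R=pose(manip);print(bf(s["eef_pos"]))
im=manip.get_image("wrist");im2=manip.get_image("side")
cv2.imwrite("pics/w15.png",im)
cv2.imwrite("pics/s15.png",cv2.resize(im2[80:200,200:360],None,fx=4,fy=4,interpolation=cv2.INTER_CUBIC))
```

```text
t 24.05 p [0.6467 0.1382 0.0872] yaw(tool y) 9.2 tilt [ 0.002  0.    -1.   ] w 0.0526 F [-0.   0.4 -1. ]
[-2.9  0.3]
```

View pics/w15.png

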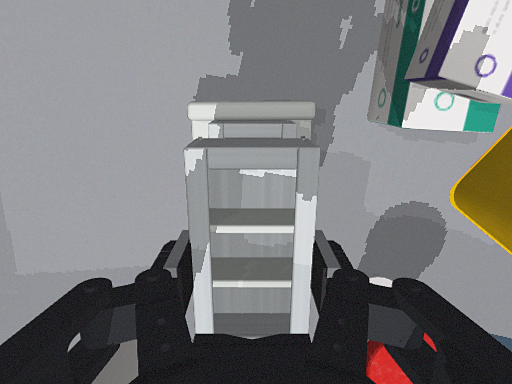

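View pics/s15.png

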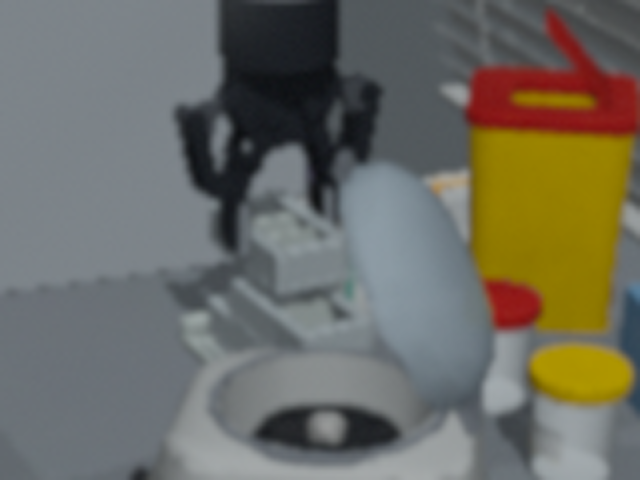

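>>> send_rows(
  plan="0.004 0 -0.002 0 0 0 -1; 0.004 0 -0.002 0 0 0 -1; 0.003 0 0 0 0 0 -1; 0.001 0 0 0 0 0 -1; 0.001 0 0 0 0 0 -1",
)

```text
time: 24.57
eef_pos: [0.6454, 0.1427, 0.0728]
tcp_rot: [-2.085, 1.57, 2.788]
wrist_force: [-3.2, 0.8, 3.9]
width: 0.0527
```

>>> send_rows(
  plan="0.0005 0 0 0 0 0 -1; 0.0005 0 0 0 0 0 -1; 0 0 0 0 0 0 -1; 0 0 0 0 0 0 -1; 0 0 0 0 0 0 -1",
)

```text
time: 24.98
eef_pos: [0.6458, 0.1425, 0.0729]
tcp_rot: [1.885, 1.57, 0.475]
wrist_force: [-3.1, 1.5, 4.8]
width: 0.0523
```

>>> send_rows(
  plan="0.0005 0 0 0 0 0 -1; 0.0005 0 0 0 0 0 -1; 0.0005 0 0 0 0 0 -1; 0 0 0 0 0 0 -1; 0 0 0 0 0 0 -1",
)

```text
time: 25.4
eef_pos: [0.6458, 0.1425, 0.0729]
tcp_rot: [1.728, 1.569, 0.318]
wrist_force: [-5.8, 0.1, 12.1]
width: 0.0526
```

Run:
```python
from rig import manip
from h import *
s,R=pose(manip);print(bf(s["eef_pos"]))
```

```text
t 25.4 p [0.6458 0.1425 0.0729] yaw(tool y) 9.21 tilt [ 0.001  0.    -1.   ] w 0.0526 F [-5.8  0.1 12.1]
[1.5 0. ]
```

>>> send_rows(
  plan="-0.0005 0 0 0 0 0 -1; -0.0005 0 0 0 0 0 -1; 0 0 0 0 0 0 -0.5; 0 0 0 0 0 0 0.5; 0 0 0 0 0 0 0.6",
)

```text
time: 25.82
eef_pos: [0.646, 0.1421, 0.0711]
tcp_rot: [1.114, 1.57, -0.296]
wrist_force: [-0.7, 0.6, 0.9]
width: 0.0681
```

>>> send_rows(
  plan="0 0 0 0 0 0 0.6; 0 0 0 0 0 0 0.6; -0.01 0 0 0 0 0 0.6; -0.03 0 0 0 0 0 0.6; -0.03 0 0 0 0 0 0.6",
)

```text
time: 26.23
eef_pos: [0.6446, 0.1421, 0.1403]
tcp_rot: [-1.557, 1.566, -2.967]
wrist_force: [0.6, -0.6, 0.8]
width: 0.068
```

>>> send_rows(
  plan="-0.01 0 0 0 0 0 0.6; 0 0 0 0 0 0 0.6; 0 0 0 0 0 0 0.6; 0 0 0 0 0 0 0.6; 0 0 0 0 0 0 0.6",
)

```text
time: 26.65
eef_pos: [0.6448, 0.1422, 0.1487]
tcp_rot: [-1.572, 1.567, -2.982]
wrist_force: [-0.2, 0.1, -0.5]
width: 0.0688
```

Run:
```python
from rig import manip
from h import *
s,R=pose(manip)
c=manip.calibration("wrist");im=manip.get_image("wrist");im2=manip.get_image("side")
cv2.imwrite("pics/w16.png",im)
a=ortho(im,c,.094,.58,.74,.03,.21,.0005);cv2.imwrite("pics/o16.png",cv2.resize(a,None,fx=1.5,fy=1.5))
cv2.imwrite("pics/s16.png",cv2.resize(im2[80:200,200:360],None,fx=4,fy=4,interpolation=cv2.INTER_CUBIC))
```

```text
t 26.65 p [0.6448 0.1422 0.1487] yaw(tool y) 9.21 tilt [-0.004 -0.001 -1.   ] w 0.0688 F [-0.2  0.1 -0.5]
```

View pics/w16.png

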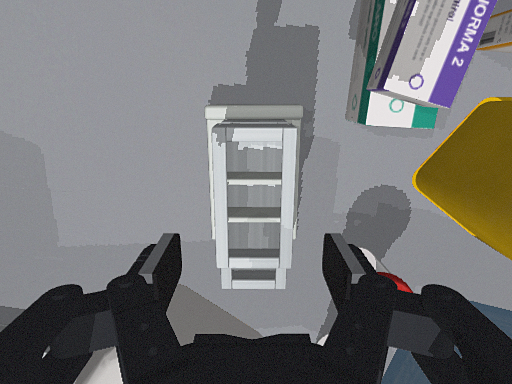

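View pics/o16.png

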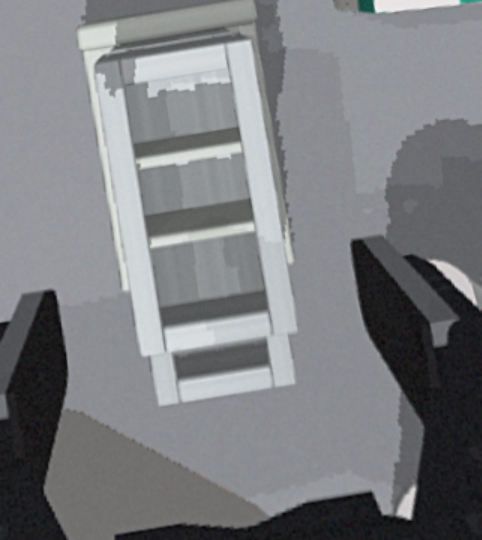

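View pics/s16.png

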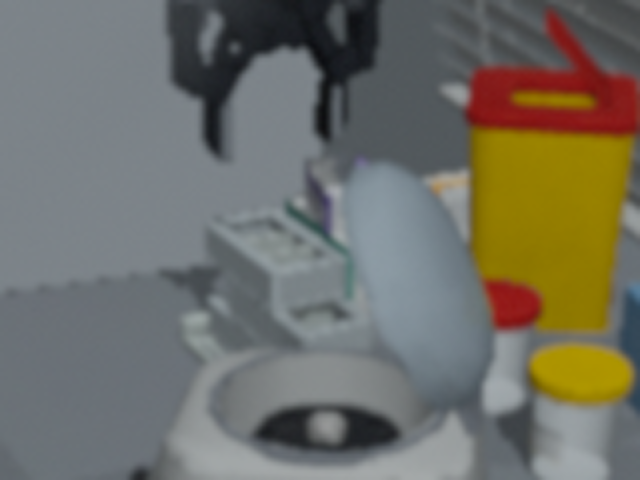

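>>> send_rows(
  plan="0 -0.025 0 0 0 0 0.8; 0 -0.04 0 0 0 0 0.8; 0 -0.04 0 0 0 0 0.8; 0 -0.04 0 0 0 0 0.8; 0 -0.04 0 0 0 0 0.8",
)

```text
time: 27.17
eef_pos: [0.4609, 0.1124, 0.1499]
tcp_rot: [-1.551, 1.569, -2.961]
wrist_force: [-1.1, -0.3, 1.6]
width: 0.077
```

>>> send_rows(
  plan="0 -0.025 0 0 0 0 1; 0 -0.0092 0.0345 0 0 0 1; 0 -0.0092 0.0345 0 0 0 1; 0 -0.0092 0.0345 0 0 0 1; 0 -0.0092 0.0345 0 0 0 1",
)

```text
time: 27.58
eef_pos: [0.4233, -0.0345, 0.1508]
tcp_rot: [-1.638, 1.571, -3.046]
wrist_force: [1.6, 0.5, -0.0]
width: 0.0855
```

>>> send_rows(
  plan="0 -0.0092 0.0345 0 0 0 1; 0 -0.0092 0.0345 0 0 0 1; 0 0 0 -7.13 0 0 1; 0 0 0 -7.13 0 0 1; 0 0 0 -7.13 0 0 1",
)

```text
time: 28.0
eef_pos: [0.4165, -0.1053, 0.1504]
tcp_rot: [-2.468, 1.569, 2.783]
wrist_force: [-0.2, 0.3, 0.5]
width: 0.0856
```

>>> send_rows(
  plan="0 0 0 -7.13 0 0 1; 0 0 0 -7.13 0 0 1; 0 0 0 -7.13 0 0 1; 0 0 0 -7.13 0 0 1; 0 0 0 -7.13 0 0 1",
)

```text
time: 28.42
eef_pos: [0.4167, -0.1044, 0.1504]
tcp_rot: [-3.057, 1.569, 2.818]
wrist_force: [0.3, -0.4, -0.6]
width: 0.0855
```

>>> send_rows(
  plan="0 0 0 -7.13 0 0 1; 0 0 0 -7.13 0 0 1; 0 0 0 -7.13 0 0 1; 0 0 0 0 0 0 1; 0 0 0 0 0 0 1",
)

```text
time: 28.83
eef_pos: [0.4168, -0.1044, 0.1507]
tcp_rot: [2.851, 1.57, 2.806]
wrist_force: [-0.6, -0.3, -0.1]
width: 0.0852
```

Run:
```python
from rig import manip
from h import *
s,R=pose(manip)
c=manip.calibration("wrist");im=manip.get_image("wrist")
cv2.imwrite("pics/w17.png",im)
a=ortho(im,c,.028,.32,.52,-.19,-.01,.0005);cv2.imwrite("pics/o17.png",cv2.resize(a,None,fx=1.5,fy=1.5))
```

```text
t 28.83 p [ 0.4168 -0.1044  0.1507] yaw(tool y) 87.43 tilt [-0.001  0.    -1.   ] w 0.0852 F [-0.6 -0.3 -0.1]
```

View pics/o17.png

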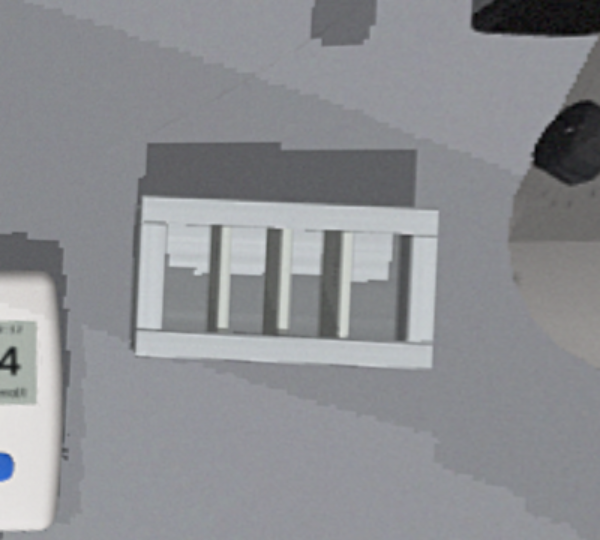

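>>> send_rows(
  plan="0.02 0 -0.001 0 0 0 0.8; 0.04 0 0 0 0 0 0.8; 0.04 0 0 0 0 0 0.7; 0.03 0 0 0 0 0 0.7; 0.012 0 0 0 0 0 0.7",
)

```text
time: 29.3
eef_pos: [0.413, -0.1034, 0.004]
tcp_rot: [2.863, 1.563, 2.819]
wrist_force: [-0.1, 1.5, -0.4]
width: 0.0726
```

>>> send_rows(
  plan="0.0045 0 0 0 0 0 0.7; 0 0 0 0 0 0 0.7; 0 0 0 0 0 0 -1; 0 0 0 0 0 0 -1; 0 0 0 0 0 0 -1",
)

```text
time: 29.72
eef_pos: [0.418, -0.105, 0.0078]
tcp_rot: [-0.28, 1.566, -0.321]
wrist_force: [0.3, 0.1, 8.3]
width: 0.0524
```

>>> send_rows(
  plan="0 0 0 0 0 0 -1; 0 0 0 0 0 0 -1; -0.005 0 0 0 0 0 -1; -0.02 0 0 0 0 0 -1; -0.03 0 0 0 0 0 -1",
)

```text
time: 30.13
eef_pos: [0.4141, -0.1038, 0.058]
tcp_rot: [2.871, 1.565, 2.83]
wrist_force: [0.3, 0.1, -2.1]
width: 0.0525
```

Run:
```python
from rig import manip
from h import *
s,R=pose(manip)
c=manip.calibration("wrist");im=manip.get_image("wrist")
cv2.imwrite("pics/w18.png",im)
```

```text
t 30.13 p [ 0.4141 -0.1038  0.058 ] yaw(tool y) 87.63 tilt [-0.006  0.002 -1.   ] w 0.0525 F [ 0.3  0.1 -2.1]
```

View pics/w18.png

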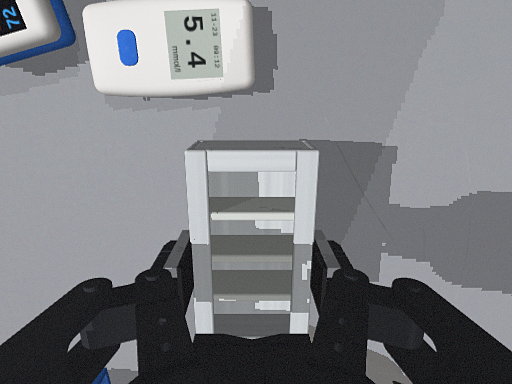

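>>> send_rows(
  plan="-0.03 0 0 0 0 0 -1; -0.03 0 0 7.13 0 0 -1; -0.02 0 0 7.13 0 0 -1; -0.01 0 0 7.13 0 0 -1; 0 0 0 7.13 0 0 -1",
)

```text
time: 30.6
eef_pos: [0.4175, -0.1049, 0.1542]
tcp_rot: [0.213, 1.564, -0.332]
wrist_force: [0.2, -0.3, -1.3]
width: 0.0527
```

>>> send_rows(
  plan="0 0 0 7.13 0 0 -1; 0 0 0 7.13 0 0 -1; 0 0 0 7.13 0 0 -1; 0 0 0 7.13 0 0 -1; 0 0 0 7.13 0 0 -1",
)

```text
time: 31.02
eef_pos: [0.4161, -0.1044, 0.1504]
tcp_rot: [0.788, 1.57, -0.379]
wrist_force: [-0.3, 0.1, -0.8]
width: 0.0527
```

>>> send_rows(
  plan="0 0 0 7.13 0 0 -1; 0 0 0 7.13 0 0 -1; 0 0.003 -0.018 0 0 0 -1; 0 0.0053 -0.0302 0 0 0 -1; 0 0.0053 -0.0302 0 0 0 -1",
)

```text
time: 31.43
eef_pos: [0.4169, -0.0245, 0.1504]
tcp_rot: [1.223, 1.57, -0.19]
wrist_force: [0.6, 1.3, -2.1]
width: 0.0524
```

>>> send_rows(
  plan="0 0.0053 -0.0302 0 0 0 -1; 0 0.0053 -0.0302 0 0 0 -1; 0 0.0053 -0.0302 0 0 0 -1; 0 0.0053 -0.0302 0 0 0 -1; 0 0.002 -0.012 0 0 0 -1",
)

```text
time: 31.85
eef_pos: [0.4183, 0.1132, 0.1505]
tcp_rot: [2.47, 1.569, 1.062]
wrist_force: [-0.7, -1.6, -1.7]
width: 0.0527
```

>>> send_rows(
  plan="0 0 0 0 0 0 -1; 0 0 0 0 0 0 -1; 0 0 0 0 0 0 -1; 0 0 0 0 0 0 -1; 0 0 0 0 0 0 -1",
)

```text
time: 32.27
eef_pos: [0.4187, 0.109, 0.1499]
tcp_rot: [0.756, 1.57, -0.655]
wrist_force: [0.5, 0.2, -1.7]
width: 0.0526
```

Run:
```python
from rig import manip
from h import *
s,R=pose(manip)
d=np.array([.6508,.1104])-s["eef_pos"][:2];print(d@R[:2,1],d@R[:2,2])
```

```text
t 32.27 p [0.4187 0.109  0.1499] yaw(tool y) 9.11 tilt [ 0. -0. -1.] w 0.0526 F [ 0.5  0.2 -1.7]
0.22939171667169062 0.03542095132781054
```

>>> send_rows(
  plan="0 0.02 0.003 0 0 0 -1; 0 0.033 0.0051 0 0 0 -1; 0 0.033 0.0051 0 0 0 -1; 0 0.033 0.0051 0 0 0 -1; 0 0.033 0.0051 0 0 0 -1",
)

```text
time: 32.68
eef_pos: [0.574, 0.1101, 0.1496]
tcp_rot: [1.059, 1.571, -0.352]
wrist_force: [0.5, 0.7, -1.7]
width: 0.0528
```

>>> send_rows(
  plan="0 0.033 0.0051 0 0 0 -1; 0 0.028 0.0045 0 0 0 -1; 0 0.0164 0.0024 0 0 0 -1; 0 0 0 0 0 0 -1; 0.01 0 0 0 0 0 -1",
)

```text
time: 33.1
eef_pos: [0.652, 0.1107, 0.141]
tcp_rot: [1.492, 1.568, 0.08]
wrist_force: [0.5, 0.5, -0.1]
width: 0.0523
```

>>> send_rows(
  plan="0.012 0 0 0 0 0 -1; 0.01 0 0 0 0 0 -1; 0.005 0 0 0 0 0 -1; 0 0 0 0 0 0 -1; 0 0 0 0 0 0 -1",
)

```text
time: 33.52
eef_pos: [0.6499, 0.1118, 0.1123]
tcp_rot: [-1.613, 1.57, -3.022]
wrist_force: [-0.5, 0.2, -1.5]
width: 0.0525
```

Run:
```python
from rig import manip
from h import *
s,R=pose(manip);print(bf(s["eef_pos"]))
im=manip.get_image("wrist");im2=manip.get_image("side")
cv2.imwrite("pics/w19.png",im)
cv2.imwrite("pics/s19.png",cv2.resize(im2[80:200,200:360],None,fx=4,fy=4,interpolation=cv2.INTER_CUBIC))
```

```text
t 33.52 p [0.6499 0.1118 0.1123] yaw(tool y) 9.22 tilt [-0.001 -0.    -1.   ] w 0.0525 F [-0.5  0.2 -1.5]
[-29.5  -0.7]
```

View pics/w19.png

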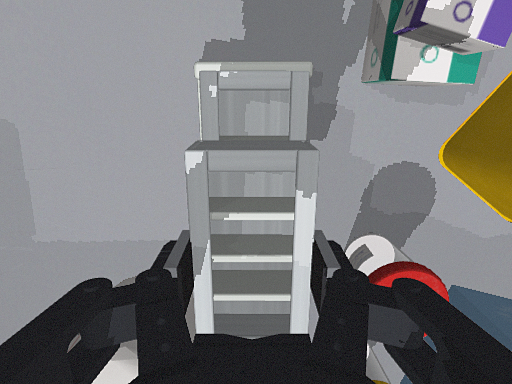

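View pics/s19.png

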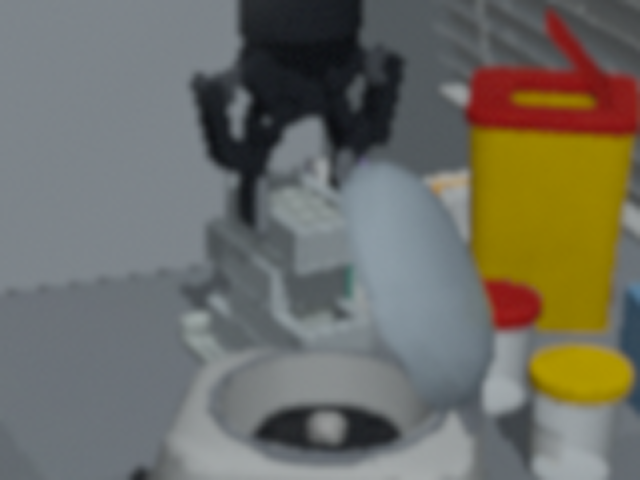

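>>> send_rows(
  plan="0.004 0.0005 0.0015 0 0 0 -1; 0.003 0 0 0 0 0 -1; 0.002 0 0 0 0 0 -1; 0.001 0 0 0 0 0 -1; 0 0 0 0 0 0 -1",
)

```text
time: 34.03
eef_pos: [0.6512, 0.1103, 0.1022]
tcp_rot: [-1.654, 1.57, -3.065]
wrist_force: [-1.4, -0.9, -0.7]
width: 0.0522
```

>>> send_rows(
  plan="0.0005 0 0 0 0 0 -1; 0.0005 0 0 0 0 0 -1; 0 0 0 0 0 0 -1; 0 0 0 0 0 0 -1; 0 0 0 0 0 0 -1",
)

```text
time: 34.45
eef_pos: [0.6515, 0.1104, 0.1019]
tcp_rot: [1.517, 1.571, 0.107]
wrist_force: [0.0, 0.2, -1.7]
width: 0.0524
```

Run:
```python
from rig import manip
from h import *
s,R=pose(manip);print(bf(s["eef_pos"]))
```

```text
t 34.45 p [0.6515 0.1104 0.1019] yaw(tool y) 9.21 tilt [ 0.  0. -1.] w 0.0524 F [ 0.   0.2 -1.7]
[-31.1   0.6]
```

Not in contact yet; lower in small steps.

>>> send_rows(
  plan="0.0005 0 0 0 0 0 -1; 0.0005 0 0 0 0 0 -1; 0 0 0 0 0 0 -1; 0 0 0 0 0 0 -1; 0 0 0 0 0 0 -1",
)

```text
time: 34.87
eef_pos: [0.6515, 0.1104, 0.1019]
tcp_rot: [1.455, 1.57, 0.045]
wrist_force: [-3.1, -0.2, 5.4]
width: 0.0525
```

>>> send_rows(
  plan="0.0005 0 0 0 0 0 -1; 0 0 0 0 0 0 -1; 0 0 0 0 0 0 -1; 0 0 0 0 0 0 -1; 0 0 0 0 0 0 -1",
)

```text
time: 35.28
eef_pos: [0.6515, 0.1104, 0.1018]
tcp_rot: [1.51, 1.57, 0.1]
wrist_force: [-3.4, -1.3, 8.4]
width: 0.0527
```

Run:
```python
from rig import manip
from h import *
s,R=pose(manip);print(bf(s["eef_pos"]))
```

```text
t 35.28 p [0.6515 0.1104 0.1018] yaw(tool y) 9.21 tilt [ 0.001  0.    -1.   ] w 0.0527 F [-3.4 -1.3  8.4]
[-31.1   0.7]
```

Contact. Ease off and release.

>>> send_rows(
  plan="-0.0005 0 0 0 0 0 -1; -0.0005 0 0 0 0 0 -1; 0 0 0 0 0 0 -0.5; 0 0 0 0 0 0 0.5; 0 0 0 0 0 0 0.6",
)

```text
time: 35.7
eef_pos: [0.6514, 0.1103, 0.1005]
tcp_rot: [-1.696, 1.57, -3.106]
wrist_force: [-1.0, 0.1, 1.0]
width: 0.0682
```

>>> send_rows(
  plan="0 0 0 0 0 0 0.6; 0 0 0 0 0 0 0.6; 0 0 0 0 0 0 0.6; -0.01 0 0 0 0 0 0.6; -0.03 0 0 0 0 0 0.6",
)

```text
time: 36.12
eef_pos: [0.649, 0.11, 0.1359]
tcp_rot: [-1.619, 1.561, -3.029]
wrist_force: [0.5, 0.6, -0.1]
width: 0.0687
```

>>> send_rows(
  plan="-0.03 0 0 0 0 0 0.6; -0.02 0 0 0 0 0 0.6; 0 0 0 0 0 0 0.6; 0 0 0 0 0 0 0.6; 0 0 0 0 0 0 0.6",
)

```text
time: 36.53
eef_pos: [0.6513, 0.1103, 0.191]
tcp_rot: [-1.623, 1.57, -3.033]
wrist_force: [0.8, -0.2, 0.3]
width: 0.0684
```

Run:
```python
from rig import manip
from h import *
s,R=pose(manip)
c=manip.calibration("wrist");im=manip.get_image("wrist");im2=manip.get_image("side");im3=manip.get_image("scene")
cv2.imwrite("pics/w20.png",im)
a=ortho(im,c,.122,.58,.74,.03,.21,.0005);cv2.imwrite("pics/o20.png",cv2.resize(a,None,fx=1.5,fy=1.5))
f=lambda i:cv2.resize(i[80:200,200:300],(400,480),interpolation=cv2.INTER_CUBIC)
cv2.imwrite("pics/s20.png",np.hstack([f(im2),f(im3)]))
```

```text
t 36.53 p [0.6513 0.1103 0.191 ] yaw(tool y) 9.21 tilt [-0. -0. -1.] w 0.0684 F [ 0.8 -0.2  0.3]
```

View pics/w20.png

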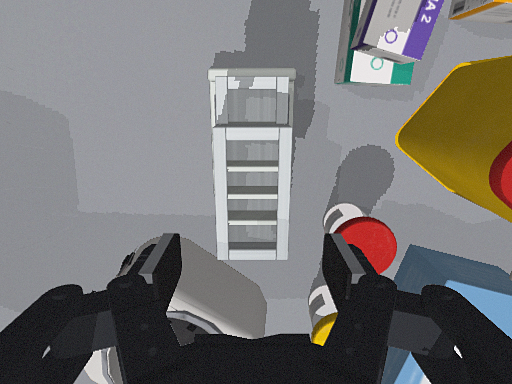

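View pics/o20.png

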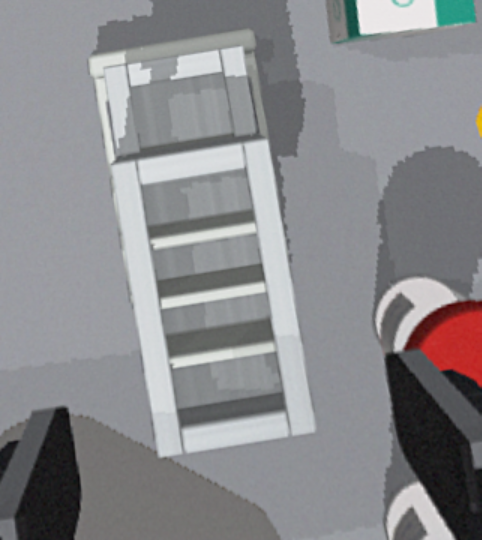

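View pics/s20.png

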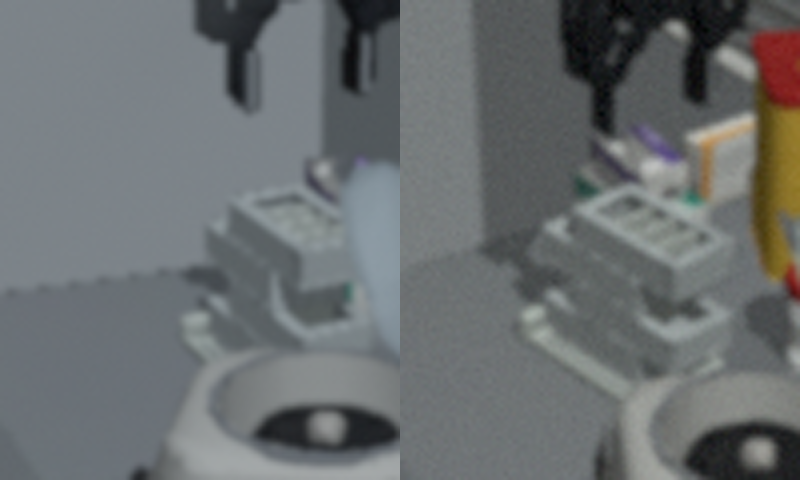

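Run:
```python
from rig import manip
print(manip.hand_in())
```

```text
the job is handed in; nothing more can be done
None
```

All four trays are stacked on the draining board in the order asked: plain, two, three, four. I handed the job in at about 37 s of the 72 s allowed. It reported no verdict.

These are the tray centres measured after each release, along the board from its centre, with positive towards the stop:

| Tray | Centre along board | Off centre line |
|---|---|---|
| Plain | about +2 mm | about 0 mm |
| Two-compartment | about −33 mm | about 0 mm |
| Three-compartment | about +3.6 mm | about 0 mm |
| Four-compartment | about −31 mm | about 0.5 mm |

- **Steps:** each tray is stepped about 34–36 mm from the one below. Plain and three agree within about 2 mm, as do two and four. All are in line with the board to within a degree or so, and every value is inside its limits.
- **Setting down:** I lowered the two-, three- and four-compartment trays until the wrist force showed contact, then let them go. The plain tray was let go about where contact was expected, with no clear force rise beforehand.
- **Last pictures:** they show a level stack and a clear gripper. The cups look undisturbed and the timer was in place when last seen, but I did not re-measure either.

**What went wrong or disagreed:**
- One move call was refused for an out-of-range number, so the next turn ran in place above the plain tray, without contact.
- The fingertips brushed the worktop at about 8 N while closing on the three- and four-compartment trays. The lowering allowed for the slightly higher grip this gave.
- The two-compartment tray read about 2 mm apart between the arm's position and the camera, which is within the stated camera accuracy.

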